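# Air-zero the photometer and present a cuvette to its beam

## Robot

A 6-joint arm with a two-finger parallel gripper is mounted at the origin on the work surface. World frame = base frame: x ahead of the robot, y to its left, z up, the work surface at z = 0. Lengths are in m, angles in degrees, forces in N, time in s.
With the tool pointing down it reaches from about 0.25 to 0.725 m from the base axis. Payload 9.7 kg.
Tool frame: the origin (TCP) lies between the finger pads; the fingertips stand 11 mm ahead of it and the grasp point (between the pads) lies 8 mm behind it; z points along the fingers, y is the direction in which the jaws open and shut (so a half turn about z gives the same grasp; the last joint's range is limited). The gripper opens to 85 mm and grips with 20 to 120 N. Pads are 22 mm wide; open, the fingers measure 114 mm over their backs; the gripper's body (76 mm by 85 mm) begins 54 mm behind the grasp point. The pads swing forward as they close: fully open they stand 13 mm farther back than shut.
Start: joints at [72.078, 4.979, 10.078, 95.1, 0, 90], TCP at [0.169, 0.523, 0.206] pointing down, gripper open.
Joint ranges: [-179.16, 179.16], [-48.56, 103.87], [-65.8, 70.77], [-126.05, 130.52], [-82.76, 87.17], [-180, 180]. Speed limits (degrees/s): [127.2, 127.2, 147.25, 180, 180, 180].

## Interface

Orientations are given as [roll, pitch, yaw] about the fixed x, y, z axes, in that order (R = Rz(yaw) Ry(pitch) Rx(roll)).
In Python, from workcell import bot gives the robot as it stands.
- The arm moves only by the tool play_rows, never from a script. Its argument "targets" is a list of rows, each an object of numbers: "fingers": the gripper command: -1 is shut, 1 is fully open, values between are in proportion; "x", "y", "z": the shift along the tool's x, y, z in m; "wx", "wy", "wz": the turn, a rotation vector about the tool's x, y, z in degrees. In form: [{"fingers": .., "x": .., "y": .., "z": .., "wx": .., "wy": .., "wz": ..}, ...]. A call has 1 to 20 rows; each row is the pose to reach, as a shift and turn from the pose commanded when the call began, along the tool's axes at that moment; what a row does not reach only later rows make up. A row lasts 1/12 s, in which the tool goes at most 41.7 mm and 7.16 degrees, less where a joint would pass 70% of its speed; a pose out of reach is approached as far as the arm can. A call with a gripper value outside its range is refused whole. The fingers move at their own pace and stop on an object; "grip_force" is the grip in N (left out, the last holds). Time passes only in rows, so rows that repeat a pose let the fingers close. It gives the time, the measured TCP pose, the force and the opening at its end, in the units of the state.
- bot.get_obs(): the state, without advancing time (a new reading comes with each control period).
- bot.camera(name): name is "side" or "top" or "wrist"; returns (picture, depth): 400x640x3 uint8, blue, green, red; 400x640 float32, m along the optical axis (not along the pixel's ray), 0 where there is no reading.
- bot.get_calibration(name): a dict with "fx", "fy", "cx", "cy" (pixels), "camera_from_world" (4x4, takes a point from world to camera coordinates). Camera axes: x right, y down, z forward; pixel columns grow to the right and rows downward; lengths in m; the calibration is good to about 2 mm. A picture is of the moment at which its call begins: read the wrist's pose just before it. get_calibration takes no time and is no camera call; for the wrist camera it gives the pose at the moment of the call.
- bot.job_done(): hands the job in, once; it reports no verdict.
Trained networks look in the newest picture that a camera, given by its name, has taken for a name from the list of things; names that differ only in an ending like _2 or _b are one class to them, and where a whole thing is asked for, a point or a joint stands for the part that bears it (a point fixed in the world has none). Each returns a list of dicts, best first, with "confidence" (0 to 1); they miss things now and then, are a little off and sometimes report something else, mostly with a low value. They report only what shows in the picture. A call takes as long as a camera call. They do not tell look-alikes from the thing itself.
- bot.look_for(query, camera): "extent" ([left, top, right, bottom] in pixels, round what is visible of it).
- bot.outline_of(query, camera): "region" (400x640 bool, what is visible of it) and "extent" ([left, top, right, bottom] in pixels, round what is visible of it).
- bot.place_of(query, camera): "point" ([row, column] in pixels: a listed point, or the origin of a listed thing).
The state is a dict: "time": time; "q": joint angles; "qd": joint speeds; "joint_efforts": joint torques, N m; "ee_pos": TCP position; "tcp_rot": TCP orientation; "wrist_force": force on the tool from outside, world axes, zero at the start; "torque": the same for the moment, N m; "opening": finger opening in m.
Only numpy, scipy, OpenCV 4.12 (cv2) and the standard library are available. Lean on these libraries where they do the work, as an engineer would, in place of code of your own. Each camera call takes 0.05 s, during which the arm holds its last target.

## Task

Check that the empty blue-capped cuvette is clean on the open-beam photometer: first, with nothing in the beam, zero it on air by pushing the green plunger all the way down and letting it spring back up. Then take that cuvette out of the rack by its two frosted faces only, never touching its clear windows, and, without knocking it against the photometer, hold it upright and centred in the light path between the two lens barrels, with the light passing squarely through both clear windows in the lower half of the cuvette. Finish while still holding it there in mid-air for the reading, and leave the other cuvettes, the bottle and the tip box where they are.

Things in the scene. Friction and masses are not known exactly. Their poses are not given: they have to be found in the camera images.
- photometer: Open-beam photometer, fixed: low white housing 192 mm (its x) by 236 mm (its y), top 20 mm above the bench (22 mm at the black deck plate under the beam), with two upright heads facing each other across an open gap. Origin: on the bench below the middle of the gap, where a white cross marks the deck. x points away from its front, where the plunger and a low display (to 36 mm high, 37 mm or more from the plunger axis) are.
- lamp_head (a point): Centre of the top of the white lamp head, on the photometer's +y side, 92 mm above the bench: a box 66 mm along x, 58 mm along y, its inner face 54 mm from mid-gap. From it a black lens barrel, 29 mm in diameter, points at the other head.
- detector_head (a point): Centre of the top of the grey detector head on the photometer's -y side, same size and distance, with the same barrel.
- beam_mid (a point): Point on the light beam midway between the two lenses, 70 mm above the bench, straight above the photometer's origin. Axes as the photometer's: y along the beam, z up. The beam is about 3 mm thick; the barrel faces are 36 mm either side, 72 mm apart.
- zero_plunger_top (a point): Centre of the top of the green sprung zero plunger, a button 26 mm in diameter in a steel collar 42 mm across, at the photometer's front, 95 mm from its origin towards its -x. Its top is 42 mm above the bench when up; it is pushed straight down.
- zero_plunger (a joint): How far the zero plunger is pushed down: 0 up, 0.010 m fully down. The spring starts at about 2 N and takes 6 N fully down, at a hard stop. It springs back up when let go.
- rack: Grey cuvette rack, fixed: a block 46 mm (its x) by 168 mm (its y), 30 mm high, with a row of four square wells along its y at -54, -18, 18 and 54 mm, each 14.9 mm square and 18 mm deep. Three hold a cuvette, the one at +54 mm is empty. Origin: centre of its underside.
- cuvette: The cuvette with the BLUE cap: 12.5 mm square, 45 mm tall plus an 11 mm square cap 7 mm high, about 15 g, standing in a well with its lowest 18 mm inside. Origin: centre of its underside (12 mm above the bench in the rack), z up. White frosted faces look along its +x and -x, clear windows along +y and -y. In the rack its axes are parallel to the rack's; in the beam its y must lie along the beam.
- frost_front: The white frosted side plate of the blue-capped cuvette on its -x side, 12 mm wide and 45 mm high over the cuvette's whole height. Origin: the plate's centre, 5 mm from the cuvette's axis and 22.5 mm above its underside. May be gripped.
- frost_back: The same on the cuvette's +x side. May be gripped.
- window_left: The clear window of the blue-capped cuvette on its +y side, over its whole height. Origin: about its centre, 5 mm from the cuvette's axis. Must not be touched by the fingers.
- window_right: The same on the cuvette's -y side. Must not be touched by the fingers.
- cuvette_white: Bystander: a cuvette of the same size with a white cap in another well. Origin: centre of its underside.
- cuvette_orange: Bystander: a cuvette of the same size with an orange cap in another well. Origin: centre of its underside.
- reagent_bottle: Bystander: an amber glass bottle, 58 mm in diameter and 105 mm tall, loose on the bench. Origin: centre of its underside.
- tip_box: Bystander: an orange pipette-tip box with a clear lid, 85 by 122 mm and 64 mm high, loose on the bench. Origin: centre of its underside.
There are look-alikes about, which are no part of the job. There is more than one size of the rack; the one meant has the size given above.

How it is judged (in metres and radians):
On the way, in this order (a step that is already met when the one before it is completed fails the run):
1. The zero plunger is pushed fully down (at least 8.5 of its 10 mm) while the blue-capped cuvette still stands in the rack (value of joint zero_plunger above 0.0085 m and height (world z) of cuvette below 0.018 m and horizontal distance between cuvette and rack below 0.075 m), for 0.1 s.
2. The plunger is back up and the blue-capped cuvette has been lifted clear of the rack, gripped on both frosted faces (value of joint zero_plunger below 0.002 m and height (world z) of cuvette above 0.035 m and contact force between the fingers and frost_front above 0.5 N and contact force between the fingers and frost_back above 0.5 N), for 0.2 s.
At the end, for the whole second after the job is handed in: Cuvette held by both frosted faces, at rest, off the photometer, upright and square to the beam within 7 deg; beam within 3.5 mm of its axis, 4 to 23 mm above its foot, within 25 mm of mid-gap; plunger up; other cuvettes within 12 mm, bottle and tip box within 20 mm of their places (contact force between the fingers and frost_front above 0.5 N and contact force between the fingers and frost_back above 0.5 N and x of cuvette in the frame of beam_mid between -0.0035 and 0.0035 m and y of cuvette in the frame of beam_mid between -0.025 and 0.025 m and z of cuvette in the frame of beam_mid between -0.023 and -0.004 m and angle between the y axis of cuvette and the y axis of photometer, either way round below 0.12 rad and angle between cuvette's own z axis and vertical below 0.12 rad and contact force between cuvette and photometer below 0.05 N and linear speed of cuvette below 0.02 m/s and value of joint zero_plunger below 0.002 m and distance of each of cuvette_white, cuvette_orange from where it was at the start of the episode below 0.012 m and distance of each of reagent_bottle, tip_box from where it was at the start of the episode below 0.02 m); the arm keeps its last pose, push and grip.
It fails at once if The fingers touch a clear window of the blue-capped cuvette (contact force between the fingers and window_left above 0.3 N or contact force between the fingers and window_right above 0.3 N).
It fails at once if The zero plunger is pushed while the cuvette is in the light path (value of joint zero_plunger above 0.004 m and horizontal distance between cuvette and photometer below 0.06 m).
It fails at once if The cuvette is knocked against the photometer (over 5 N) (contact force between cuvette and photometer above 5 N).
It fails at once if Another cuvette, the bottle or the tip box is disturbed (distance of any of cuvette_white, cuvette_orange from where it was at the start of the episode above 0.012 m or distance of any of reagent_bottle, tip_box from where it was at the start of the episode above 0.02 m).
It also fails if it takes over 53 s, if anything falls off the work surface, if the arm or the gripper's body presses on something with over 40 N, if the wrist force passes 120 N, or if a joint passes its speed limit or range.

## Working session

There is one attempt and no reset: what is moved stays moved. The work goes in short steps, Python scripts to look and compute and a tool call to move; the robot and the scene stay as the last step left them, time stands still between calls to the robot, and variables do not carry over. Pictures are saved under pics/ and viewed, and the job is handed in when it is done.

Besides the shell and the picture viewer there is one more tool, called after ">>>" as a command line: name --argument value ..., lists and objects as JSON in quotes. play_rows: Moves the arm, as the interface text tells. Its arguments: {"type":"object","properties":{"targets":{"type":"array","items":{"type":"object","properties":{"fingers":{"type":"number"},"x":{"type":"number"},"y":{"type":"number"},"z":{"type":"number"},"wx":{"type":"number"},"wy":{"type":"number"},"wz":{"type":"number"}}}},"grip_force":{"type":"number"}},"required":["targets"]}

```bash
ls; mkdir -p pics
python3 - <<'E'
from workcell import bot
import cv2, numpy as np
print(bot.get_obs())
for n in ["side","top","wrist"]:
    im,d=bot.camera(n); cv2.imwrite(f"pics/a_{n}.png",im); np.save(f"pics/a_{n}.npy",d)
    c=bot.get_calibration(n); print(n,c)
E
```

```text
pics
{'time': 0.0, 'q': array([ 7.20802860e+01,  5.00909562e+00,  1.00342369e+01,  9.50979230e+01,
       -4.38270822e-04,  8.99993618e+01]), 'qd': array([ 0.08489476, -0.05532019,  0.05762214, -0.04866851,  0.02550518,
       -0.0273843 ]), 'joint_efforts': array([-8.31608450e-04, -5.20386171e+01,  4.64805257e+01,  1.62239769e-02,
        1.28863767e-04,  8.37078460e-06]), 'ee_pos': array([0.16915048, 0.52307682, 0.20500036]), 'tcp_rot': array([-1.79927218e+02,  4.37459832e-04,  1.62080925e+02]), 'wrist_force': array([ 1.14160191, -0.9301873 , -0.52889251]), 'torque': array([ 0.0328144 , -0.0192971 , -0.05182286]), 'opening': 0.08557560148125135}
side {'fx': 406.6524637279752, 'fy': 406.6524637279752, 'cx': 321.2523506193827, 'cy': 197.1139806652182, 'camera_from_world': array([[ 0.84270655, -0.53825739, -0.01116442, -0.44679935],
       [-0.42865386, -0.65827375, -0.61881463,  0.23908447],
       [ 0.3257323 ,  0.52626481, -0.78545771,  0.98803609],
       [ 0.        ,  0.        ,  0.        ,  1.        ]])}
top {'fx': 401.8148895574241, 'fy': 401.8148895574241, 'cx': 317.22924888716466, 'cy': 198.83912262847903, 'camera_from_world': array([[ 0.01387692, -0.99916962,  0.03830791, -0.05019139],
       [-0.98198489, -0.02083872, -0.18780687,  0.51028243],
       [ 0.18844921, -0.03501161, -0.98145865,  1.04397991],
       [ 0.        ,  0.        ,  0.        ,  1.        ]])}
wrist {'fx': 290.5955769088109, 'fy': 290.5955769088109, 'cx': 313.99406803149014, 'cy': 195.1816165722693, 'camera_from_world': array([[ 0.30714581,  0.95166105, -0.00164324, -0.5497251 ],
       [ 0.90797403, -0.29252791,  0.30001763, -0.03973311],
       [ 0.2850344 , -0.09364118, -0.95393224,  0.37887904],
       [ 0.        ,  0.        ,  0.        ,  1.        ]])}
```

View pics/a_side.png

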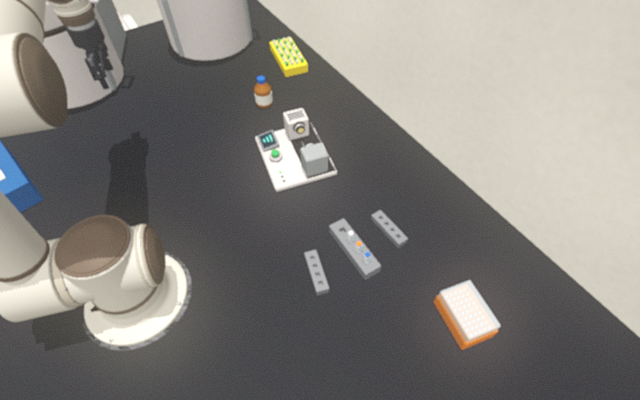

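View pics/a_top.png

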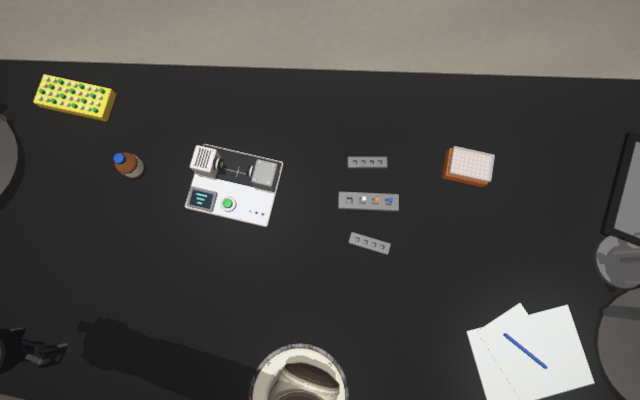

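View pics/a_wrist.png

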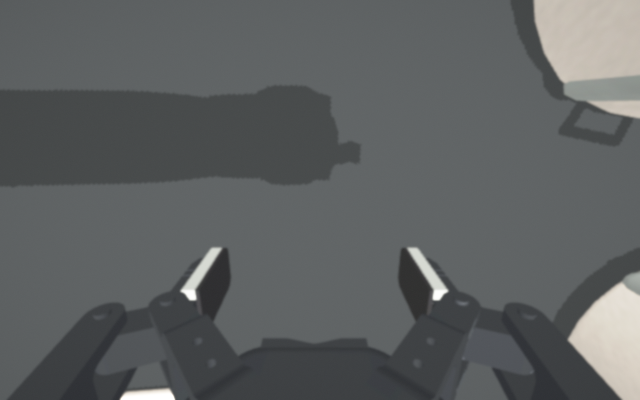

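The three racks are: top view (367,162) small, (369,201) large with the cuvettes, and (370,243) small, so the large one is the target. Blue caps appear at (389,201) in the top view, which is the cuvette, and at (120,158), which is the bottle cap. Next I'll measure.

```bash
cat > h.py <<'E'
from workcell import bot
import cv2, numpy as np
def ray(c,u,v):
    T=c["camera_from_world"];R=T[:3,:3];t=T[:3,3]
    d=R.T@np.array([(u-c["cx"])/c["fx"],(v-c["cy"])/c["fy"],1.]); return -R.T@t,d
def atz(c,u,v,z):
    o,d=ray(c,u,v); return o+d*(z-o[2])/d[2]
def atd(c,u,v,dep):
    o,d=ray(c,u,v); return o+d*dep
def proj(c,p):
    q=c["camera_from_world"]@np.append(p,1); return np.array([c["fx"]*q[0]/q[2]+c["cx"],c["fy"]*q[1]/q[2]+c["cy"]])
def tri(rs):
    A=np.zeros((3,3));b=np.zeros(3)
    for o,d in rs:
        d=d/np.linalg.norm(d);P=np.eye(3)-np.outer(d,d);A+=P;b+=P@o
    x=np.linalg.solve(A,b); return x,[float(np.linalg.norm(np.cross(x-o,d/np.linalg.norm(d)))) for o,d in rs]
E
python3 - <<'E'
from h import *
np.set_printoptions(precision=4,suppress=True)
C={n:bot.get_calibration(n) for n in("top","side")}
ims={n:bot.camera(n) for n in C}
for q in ["lamp_head","detector_head","beam_mid","zero_plunger_top","photometer","rack","cuvette","cuvette_white","cuvette_orange","reagent_bottle","tip_box"]:
    rs=[]
    for n in C:
        r=bot.place_of(q,n)
        print(q,n,[(np.round(x["point"],1).tolist(),round(x["confidence"],2)) for x in r[:3]])
        if r: rs.append(ray(C[n],r[0]["point"][1],r[0]["point"][0]))
    if len(rs)==2: print("   ",*tri(rs))
for n,(x0,y0,x1,y1) in {"top":(180,140,420,260),"side":(240,90,420,300)}.items():
    s=3 if n=="top" else 2.8
    cv2.imwrite(f"pics/b_{n}.png",cv2.resize(ims[n][0][y0:y1,x0:x1],None,fx=s,fy=s,interpolation=cv2.INTER_CUBIC))
print(bot.get_obs()["time"])
E
```

```text
lamp_head top [([157.1, 199.7], 0.94)]
lamp_head side [([113.7, 292.3], 0.59)]
    [0.6032 0.2713 0.0967] [0.0037141206979607643, 0.0037141206979608033]
detector_head top []
detector_head side [([152.6, 312.3], 0.93)]
beam_mid top [([166.1, 230.6], 0.93)]
beam_mid side [([137.4, 305.3], 0.84)]
    [0.5964 0.1954 0.0586] [0.001540558806748448, 0.0015405588067484157]
zero_plunger_top top [([199.9, 226.2], 0.43)]
zero_plunger_top side [([151.2, 272.9], 0.39)]
    [0.4971 0.2058 0.0488] [0.006111760203047084, 0.006111760203046872]
photometer top [([174.6, 238.1], 0.91)]
photometer side [([153.3, 307.5], 0.77)]
    [0.5902 0.1824 0.003 ] [0.004777121276468079, 0.004777121276468233]
rack top [([243.4, 368.9], 0.88), ([158.5, 364.0], 0.84), ([202.6, 359.2], 0.71)]
rack side [([273.3, 317.9], 0.82), ([248.9, 356.1], 0.68), ([226.3, 388.6], 0.67)]
    [ 0.3977 -0.1893  0.0043] [0.0015258119608692463, 0.0015258119608691325]
cuvette top [([202.7, 387.1], 0.38)]
cuvette side [([263.1, 364.8], 0.55)]
    [ 0.5082 -0.2378  0.0229] [0.0011009135602157013, 0.0011009135602155138]
cuvette_white top [([198.8, 359.7], 0.61)]
cuvette_white side [([243.5, 349.0], 0.53)]
    [ 0.5179 -0.1622  0.0059] [0.004330104208050524, 0.004330104208050518]
cuvette_orange top [([202.4, 374.0], 0.52)]
cuvette_orange side [([252.8, 357.2], 0.42)]
    [ 0.5099 -0.2019  0.0194] [9.957031473638188e-05, 9.957031473630127e-05]
reagent_bottle top [([168.5, 136.3], 0.81), ([173.2, 239.5], 0.39)]
reagent_bottle side [([103.9, 266.1], 0.78)]
    [ 0.5991  0.4718 -0.0008] [0.0016662420667645644, 0.0016662420667646102]
tip_box top [([202.8, 361.5], 0.75), ([169.7, 463.1], 0.64)]
tip_box side [([155.2, 302.3], 0.65), ([317.6, 461.9], 0.57)]
    [ 0.4337 -0.1138  0.3479] [0.014174934507906344, 0.014174934507906429]
1.35
```

View pics/b_top.png

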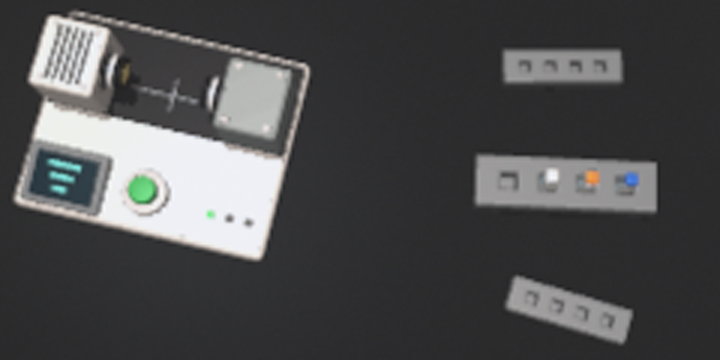

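View pics/b_side.png

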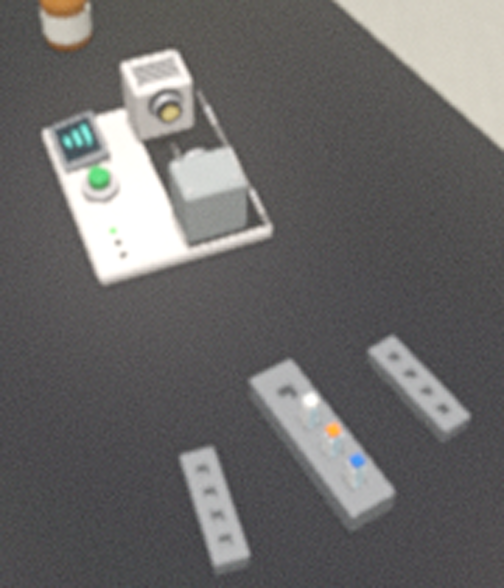

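```bash
cat >> h.py <<'E'
from scipy.spatial.transform import Rotation as Ro
def tool(o=None):
    o=o or bot.get_obs()
    return np.array(o["ee_pos"]),Ro.from_euler("xyz",o["tcp_rot"],degrees=True).as_matrix()
def rel(p,yaw,o=None):
    "shift & rotvec (tool axes) to a tool-down pose"
    P,R=tool(o); Rt=Ro.from_euler("xyz",[180,0,yaw],degrees=True).as_matrix()
    return np.round(R.T@(np.array(p)-P),4), np.round(Ro.from_matrix(R.T@Rt).as_rotvec(degrees=True),2)
E
python3 - <<'E'
from h import *
np.set_printoptions(precision=4,suppress=True)
c=bot.get_calibration("wrist");T=c["camera_from_world"]
P,R=tool(); cam=-T[:3,:3].T@T[:3,3]
print("cam in tool",R.T@(cam-P),"axes in tool (cols x,y,z)\n",R.T@T[:3,:3].T)
t=bot.get_calibration("top");s=bot.get_calibration("side")
print("plunger",tri([ray(t,227.3,203),ray(s,275.4,153.6)]),atz(t,227.3,203,.042),atz(s,275.4,153.6,.042))
# cap centers from crops
for n,a,b in [("blue",(632,180),(357,462)),("orange",(593,178),(333,431)),("white",(551,176),(311,401))]:
    ut=(a[0]/3+180,a[1]/3+140);us=(b[0]/2.8+240,b[1]/2.8+90)
    print(n,tri([ray(t,*ut),ray(s,*us)]),atz(t,*ut,.063),atz(s,*us,.063))
E
```

```text
cam in tool [ 0.0761  0.0003 -0.1673] axes in tool (cols x,y,z)
 [[ 0.0007 -0.9539 -0.3   ]
 [ 1.      0.0008 -0.0004]
 [ 0.0006 -0.3     0.9539]]
plunger (array([0.4963, 0.2028, 0.0388]), [7.773541746644179e-05, 7.773541746633614e-05]) [0.4958 0.2022 0.042 ] [0.495  0.1999 0.042 ]
blue (array([ 0.5098, -0.2396,  0.0629]), [0.00026274791682145537, 0.00026274791682145705]) [ 0.5095 -0.2395  0.063 ] [ 0.51   -0.2397  0.063 ]
orange (array([ 0.5103, -0.2039,  0.0644]), [3.060190435880088e-05, 3.060190435882127e-05]) [ 0.5106 -0.2041  0.063 ] [ 0.5109 -0.2033  0.063 ]
white (array([ 0.5125, -0.1665,  0.062 ]), [0.0007150929745958684, 0.0007150929745957926]) [ 0.5116 -0.1661  0.063 ] [ 0.5128 -0.1672  0.063 ]
```

Run:
```python
from h import *
print(rel([.500,.205,.205],77))
```

```text
(array([-0.4127, -0.201 ,  0.0007]), array([-0.  ,  0.  , 85.07]))
```

>>> play_rows --targets '[{"fingers":-1,"x":-0.413,"y":-0.201,"z":0,"wz":85},{"fingers":-1,"x":-0.413,"y":-0.201,"z":0,"wz":85},{"fingers":-1,"x":-0.413,"y":-0.201,"z":0,"wz":85},{"fingers":-1,"x":-0.413,"y":-0.201,"z":0,"wz":85},{"fingers":-1,"x":-0.413,"y":-0.201,"z":0,"wz":85},{"fingers":-1,"x":-0.413,"y":-0.201,"z":0,"wz":85},{"fingers":-1,"x":-0.413,"y":-0.201,"z":0,"wz":85},{"fingers":-1,"x":-0.413,"y":-0.201,"z":0,"wz":85},{"fingers":-1,"x":-0.413,"y":-0.201,"z":0,"wz":85},{"fingers":-1,"x":-0.413,"y":-0.201,"z":0,"wz":85},{"fingers":-1,"x":-0.413,"y":-0.201,"z":0,"wz":85},{"fingers":-1,"x":-0.413,"y":-0.201,"z":0,"wz":85},{"fingers":-1,"x":-0.413,"y":-0.201,"z":0,"wz":85},{"fingers":-1,"x":-0.413,"y":-0.201,"z":0,"wz":85},{"fingers":-1,"x":-0.413,"y":-0.201,"z":0,"wz":85},{"fingers":-1,"x":-0.413,"y":-0.201,"z":0,"wz":85}]'

```text
$.targets[0]: bad value
```

Run:
```python
from h import *
np.set_printoptions(precision=4,suppress=True)
print(bot.get_obs())
c=bot.get_calibration("wrist")
im,d=bot.camera("wrist"); cv2.imwrite("pics/c_wrist.png",im);np.save("pics/c_wrist.npy",d);np.save("pics/c_T.npy",c["camera_from_world"])
for q in ["zero_plunger_top","beam_mid","lamp_head","detector_head","photometer"]:
    for x in bot.place_of(q,"wrist")[:2]:
        v,u=x["point"]; z={"zero_plunger_top":.042,"beam_mid":.07,"photometer":0}.get(q,.092)
        print(q,np.round([u,v],1),x["confidence"],atz(c,u,v,z), atd(c,u,v,d[int(round(v)),int(round(u))]))
```

```text
{'time': 1.35, 'q': array([72.0767,  4.9789, 10.077 , 95.1009,  0.0012, 90.0022]), 'qd': array([ 0.0329,  0.0254,  0.0149, -0.0771,  0.1024,  0.0685]), 'joint_efforts': array([ -0.0023, -52.0092,  46.4867,   0.0014,  -0.0001,   0.    ]), 'ee_pos': array([0.1692, 0.5233, 0.2057]), 'tcp_rot': array([-179.9973,   -0.0012,  162.0744]), 'wrist_force': array([0.3942, 0.8448, 0.7502]), 'torque': array([-0.0172, -0.0302, -0.0336]), 'opening': 0.08520577770003744}
```

View pics/c_wrist.png

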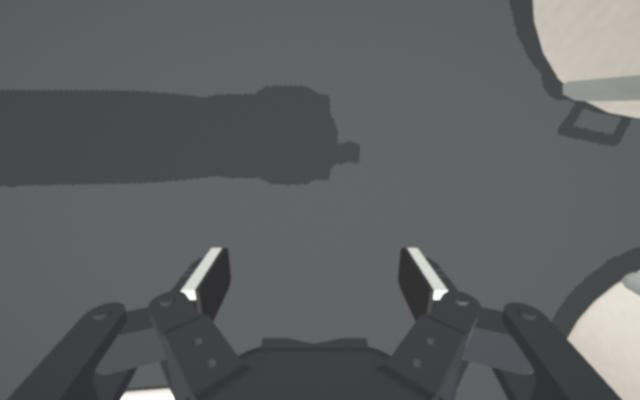

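>>> play_rows --targets '[{"fingers":-1,"x":-0.413,"y":-0.201,"z":0,"wx":0,"wy":0,"wz":85},{"fingers":-1,"x":-0.413,"y":-0.201,"z":0,"wx":0,"wy":0,"wz":85},{"fingers":-1,"x":-0.413,"y":-0.201,"z":0,"wx":0,"wy":0,"wz":85},{"fingers":-1,"x":-0.413,"y":-0.201,"z":0,"wx":0,"wy":0,"wz":85},{"fingers":-1,"x":-0.413,"y":-0.201,"z":0,"wx":0,"wy":0,"wz":85},{"fingers":-1,"x":-0.413,"y":-0.201,"z":0,"wx":0,"wy":0,"wz":85},{"fingers":-1,"x":-0.413,"y":-0.201,"z":0,"wx":0,"wy":0,"wz":85},{"fingers":-1,"x":-0.413,"y":-0.201,"z":0,"wx":0,"wy":0,"wz":85},{"fingers":-1,"x":-0.413,"y":-0.201,"z":0,"wx":0,"wy":0,"wz":85},{"fingers":-1,"x":-0.413,"y":-0.201,"z":0,"wx":0,"wy":0,"wz":85},{"fingers":-1,"x":-0.413,"y":-0.201,"z":0,"wx":0,"wy":0,"wz":85},{"fingers":-1,"x":-0.413,"y":-0.201,"z":0,"wx":0,"wy":0,"wz":85},{"fingers":-1,"x":-0.413,"y":-0.201,"z":0,"wx":0,"wy":0,"wz":85},{"fingers":-1,"x":-0.413,"y":-0.201,"z":0,"wx":0,"wy":0,"wz":85},{"fingers":-1,"x":-0.413,"y":-0.201,"z":0,"wx":0,"wy":0,"wz":85},{"fingers":-1,"x":-0.413,"y":-0.201,"z":0,"wx":0,"wy":0,"wz":85}]'

```text
time: 2.98
ee_pos: [0.4997, 0.2059, 0.2059]
tcp_rot: [180.0, -0.0, 77.3]
wrist_force: [0.3, -0.8, -0.2]
opening: -0.0004
```

```bash
cat > look1.py <<'E'
from h import *
import sys
k=sys.argv[1]
np.set_printoptions(precision=4,suppress=True)
o=bot.get_obs();print(o["time"],o["ee_pos"],o["tcp_rot"],o["q"],o["opening"])
c=bot.get_calibration("wrist")
im,d=bot.camera("wrist"); cv2.imwrite(f"pics/{k}_wrist.png",im);np.save(f"pics/{k}_wrist.npy",d);np.save(f"pics/{k}_T.npy",c["camera_from_world"])
for q in sys.argv[2:]:
    for x in bot.place_of(q,"wrist")[:2]:
        v,u=x["point"]; z={"zero_plunger_top":.042,"beam_mid":.07,"photometer":0,"rack":0,"cuvette":.012}.get(q,.092)
        print(q,np.round([u,v],1),x["confidence"],atz(c,u,v,z), atd(c,u,v,d[int(round(v)),int(round(u))]))
E
python3 look1.py c zero_plunger_top beam_mid lamp_head detector_head photometer
```

```text
2.9833 [0.4997 0.2059 0.2059] [179.9901  -0.0176  77.3236] [ 22.3957   3.6401   8.6854  95.027    0.0088 125.0722] -0.0004255406879802453
zero_plunger_top [312.6 176.4] 0.83 [0.4978 0.202  0.042 ] [0.4981 0.2029 0.0457]
beam_mid [400.1 178.7] 0.66 [0.5907 0.1856 0.07  ] [0.6027 0.17   0.0206]
lamp_head [414.8  98.8] 0.92 [0.6085 0.2648 0.092 ] [0.6088 0.2647 0.0912]
detector_head [399.1 255.7] 0.79 [0.5729 0.107  0.092 ] [0.573  0.1066 0.0913]
detector_head [401.4 176.9] 0.53 [0.5868 0.194  0.092 ] [0.6043 0.1723 0.0215]
photometer [384.9 165.4] 0.64 [0.5907 0.1857 0.    ] [0.5863 0.1913 0.0221]
```

View pics/c_wrist.png

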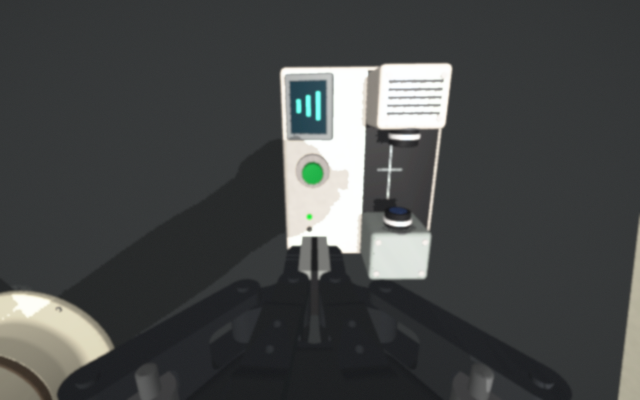

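Run:
```python
from h import *
np.set_printoptions(precision=4,suppress=True)
c=bot.get_calibration("wrist"); im=cv2.imread("pics/c_wrist.png"); d=np.load("pics/c_wrist.npy")
b,g,r=[im[...,i].astype(int) for i in range(3)]
m=((g>100)&(g-r>60)&(g-b>40)).astype(np.uint8); m[:,:290]=0
n,l,s,ce=cv2.connectedComponentsWithStats(m)
i=1+np.argmax(s[1:,4]); print("green",ce[i],s[i])
vv,uu=np.where(l==i); dd=d[vv,uu]; print("depth pts z", np.percentile([atd(c,u,v,q)[2] for u,v,q in zip(uu,vv,dd)],[5,50,95]))
top=[atd(c,u,v,q) for u,v,q in zip(uu,vv,dd)]; top=np.array([p for p in top if p[2]>.039]); print("plunger top ctr", (top.max(0)+top.min(0))/2, top.max(0)-top.min(0))
# cross at deck
print("cross",atz(c,389.8,169.3,.022))
# heads: depth points z in .088-.096
V,U=np.mgrid[0:400,0:640]; T=c["camera_from_world"]
X=np.stack([(U-c["cx"])/c["fx"]*d,(V-c["cy"])/c["fy"]*d,d],-1)-T[:3,3]; W=X@T[:3,:3]
for nm,(u0,v0,u1,v1) in {"lamp":(366,55,460,135),"det":(360,200,435,285)}.items():
    mk=np.zeros(d.shape,bool); mk[v0:v1,u0:u1]=1; mk&=(W[...,2]>.087)&(W[...,2]<.097)
    P=W[mk]; rc=cv2.minAreaRect((P[:,:2]*1000).astype(np.float32)); print(nm,rc,np.median(P[:,2]))
cv2.imwrite("pics/c_crop.png",cv2.resize(im[60:290,270:460],None,fx=2.6,fy=2.6,interpolation=cv2.INTER_CUBIC))
```

```text
green [312.098  173.0663] [302 163  21  21 347]
depth pts z [0.0426 0.0449 0.0462]
plunger top ctr [0.5022 0.2369 0.2062] [0.0308 0.0865 0.3338]
cross [0.5919 0.1843 0.022 ]
lamp ((608.0145263671875, 265.3464660644531), (57.4747314453125, 65.29015350341797), 77.26036834716797) 0.0911093953895945
det ((572.5584106445312, 103.98147583007812), (57.45257568359375, 65.58248901367188), 77.53788757324219) 0.09101530475015934
```

View pics/c_crop.png

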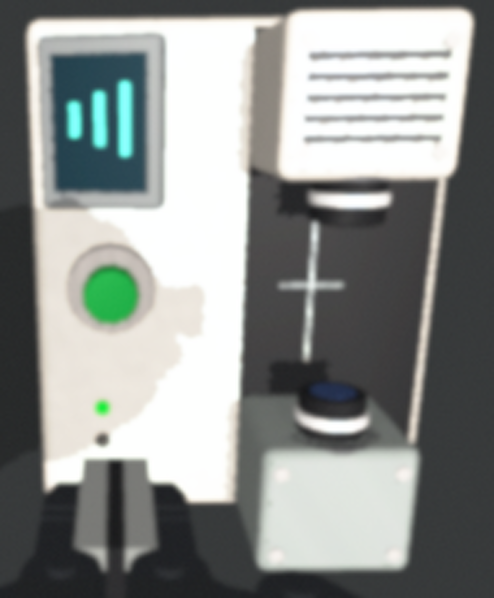

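Run:
```python
from h import *
np.set_printoptions(precision=4,suppress=True)
c=bot.get_calibration("wrist")
p=atz(c,312.1,173.1,.042); print(p, atz(c,312.1,173.1,.037))
q=np.array([.4978,.205,.14]); print(rel(q,77.5), tool()[0])
```

```text
[0.4986 0.2054 0.042 ] [0.4983 0.2043 0.037 ]
(array([-0.0009, -0.0022,  0.0658]), array([ 0.01, -0.01, -0.35])) [0.5001 0.2054 0.2058]
```

>>> play_rows --targets '[{"fingers":-1,"x":-0.0005,"y":-0.0015,"z":0.035,"wx":0,"wy":0,"wz":0},{"fingers":-1,"x":-0.0005,"y":-0.0015,"z":0.07,"wx":0,"wy":0,"wz":0},{"fingers":-1,"x":-0.0005,"y":-0.0015,"z":0.105,"wx":0,"wy":0,"wz":0},{"fingers":-1,"x":-0.0005,"y":-0.0015,"z":0.13,"wx":0,"wy":0,"wz":0},{"fingers":-1,"x":-0.0005,"y":-0.0015,"z":0.145,"wx":0,"wy":0,"wz":0},{"fingers":-1,"x":-0.0005,"y":-0.0015,"z":0.149,"wx":0,"wy":0,"wz":0},{"fingers":-1,"x":-0.0005,"y":-0.0015,"z":0.149,"wx":0,"wy":0,"wz":0},{"fingers":-1,"x":-0.0005,"y":-0.0015,"z":0.149,"wx":0,"wy":0,"wz":0}]'

```text
time: 3.95
ee_pos: [0.4992, 0.2051, 0.0578]
tcp_rot: [179.9, -0.0, 77.1]
wrist_force: [0.2, -0.5, 0.6]
opening: -0.0003
```

Run:
```python
from h import *
for n in ("wrist","side"):
    im,_=bot.camera(n)
    if n=="side": im=cv2.resize(im[90:200,230:350],None,fx=5,fy=5,interpolation=cv2.INTER_CUBIC)
    cv2.imwrite(f"pics/d_{n}.png",im)
```

```text
(no output)
```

View pics/d_wrist.png

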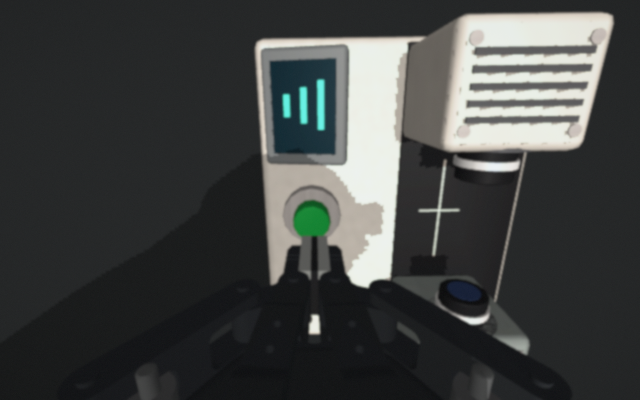

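View pics/d_side.png

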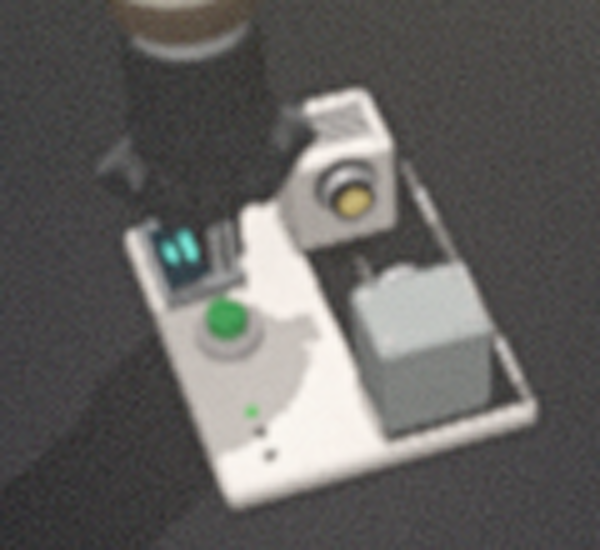

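Run:
```python
from h import *
np.set_printoptions(precision=4,suppress=True)
c=bot.get_calibration("wrist"); im,d=bot.camera("wrist"); P,R=tool()
for u in (307,322):
  for v in range(222,290,6):
    w=atd(c,u,v,d[v,u]); print(u,v,im[v,u],d[v,u],w,R.T@(w-P))
cv2.imwrite("pics/d2.png",cv2.resize(im[180:340,240:400],None,fx=4,fy=4,interpolation=cv2.INTER_CUBIC))
```

```text
307 222 [ 53 134  23] 0.19510095 [0.496  0.2072 0.045 ] [ 0.0012 -0.004   0.0133]
307 228 [ 52 132  21] 0.1955523 [0.4951 0.2033 0.0458] [-0.0029 -0.004   0.0125]
307 234 [ 54 127  31] 0.19834559 [0.4939 0.1984 0.0444] [-0.0079 -0.0041  0.0139]
307 240 [88 90 90] 0.14619908 [0.4993 0.217  0.093 ] [ 0.0115 -0.0029 -0.0347]
307 246 [87 90 89] 0.14102313 [0.4993 0.2165 0.0986] [ 0.011  -0.0028 -0.0403]
307 252 [87 89 89] 0.13447629 [0.4995 0.2169 0.1053] [ 0.0114 -0.0026 -0.047 ]
307 258 [86 89 89] 0.13001224 [0.4995 0.2165 0.1101] [ 0.0111 -0.0025 -0.0518]
307 264 [87 89 89] 0.1236978 [0.4998 0.2172 0.1165] [ 0.0118 -0.0024 -0.0582]
307 270 [107 111 110] 0.120540224 [0.4997 0.2165 0.12  ] [ 0.0111 -0.0023 -0.0617]
307 276 [59 61 60] 0.11525036 [0.5    0.217  0.1254] [ 0.0117 -0.0022 -0.0671]
307 282 [24 23 22] 0.11076736 [0.5002 0.2174 0.13  ] [ 0.0121 -0.0021 -0.0717]
307 288 [23 22 21] 0.108195305 [0.5001 0.2167 0.1329] [ 0.0115 -0.002  -0.0746]
322 222 [ 52 131  22] 0.19488831 [0.5058 0.2051 0.0452] [0.0012 0.006  0.0131]
322 228 [ 52 131  21] 0.19588389 [0.5049 0.2009 0.0455] [-0.003   0.0061  0.0128]
322 234 [ 61 124  46] 0.19819425 [0.5039 0.1962 0.0446] [-0.0078  0.0061  0.0137]
322 240 [87 90 89] 0.14747205 [0.5066 0.2148 0.0919] [ 0.0109  0.0047 -0.0335]
322 246 [87 90 89] 0.14118956 [0.5064 0.2148 0.0984] [ 0.011   0.0045 -0.0401]
322 252 [87 90 89] 0.13487853 [0.5063 0.2151 0.105 ] [ 0.0113  0.0043 -0.0466]
322 258 [87 89 89] 0.12993212 [0.5061 0.215  0.1102] [ 0.0111  0.0042 -0.0519]
322 264 [87 90 90] 0.12548368 [0.5059 0.2148 0.1149] [ 0.0109  0.0041 -0.0566]
322 270 [106 109 109] 0.121199265 [0.5057 0.2147 0.1195] [ 0.0108  0.004  -0.0611]
322 276 [33 33 32] 0.11404764 [0.5059 0.2164 0.1264] [ 0.0124  0.0038 -0.0681]
322 282 [24 24 22] 0.110170156 [0.5058 0.2164 0.1305] [ 0.0124  0.0036 -0.0722]
322 288 [25 24 22] 0.107673936 [0.5056 0.2158 0.1333] [ 0.0118  0.0036 -0.075 ]
```

View pics/d2.png

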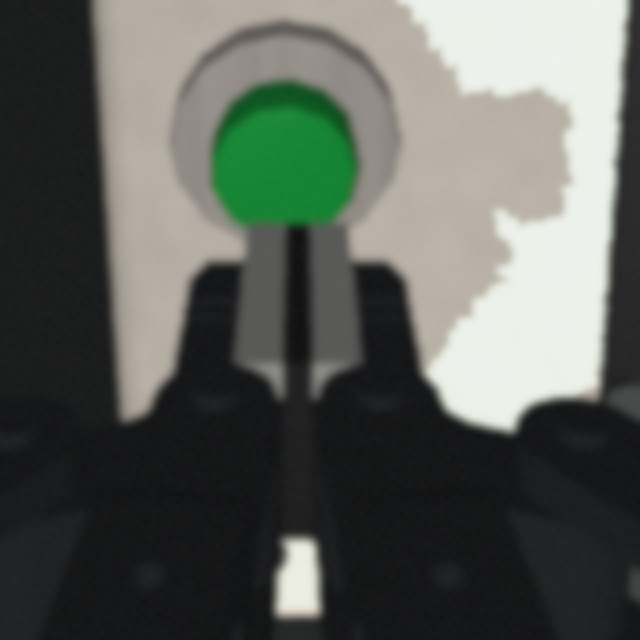

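Run:
```python
from h import *
np.set_printoptions(precision=4,suppress=True)
s=bot.get_calibration("side");o=bot.get_obs();print(o["ee_pos"],o["opening"],o["q"])
for z in (.042,.047,.06,.08,.092,.12):
    p=proj(s,[.499,.205,z]); print(z,p,(p-[230,90])*5)
im,d=bot.camera("side")
T=s["camera_from_world"]
for v in range(128,162,2):
  for u in (274,277): 
    w=atd(s,u,v,d[v,u]); print(u,v,im[v,u],w,end=" | ")
  print()
cv2.imwrite("pics/d3.png",cv2.resize(im[110:170,250:310],None,fx=10,fy=10,interpolation=cv2.INTER_CUBIC))
```

```text
[0.4996 0.2052 0.0583] 0.00022711178191098594 [ 22.3269   3.1668  -8.1341  78.5627  -0.0002 125.2461]
0.042 [275.7578 152.0675] [228.7892 310.3377]
0.047 [275.593  150.8927] [227.9649 304.4635]
0.06 [275.1594 147.8025] [225.7969 289.0123]
0.08 [274.4778 142.9452] [222.3891 264.7258]
0.092 [274.0602 139.969 ] [220.3011 249.8452]
0.12 [273.0595 132.8373] [215.2977 214.1867]
274 128 [64 66 65] [0.5004 0.1967 0.144 ] | 277 128 [59 57 61] [0.5056 0.188  0.148 ] | 
274 130 [61 63 64] [0.4984 0.1941 0.1395] | 277 130 [58 60 62] [0.5066 0.1921 0.1369] | 
274 132 [61 61 66] [0.4977 0.1943 0.1321] | 277 132 [76 80 84] [0.5072 0.1951 0.1267] | 
274 134 [93 90 92] [0.4996 0.2008 0.1185] | 277 134 [ 99 103 105] [0.5039 0.1895 0.1251] | 
274 136 [105 110 110] [0.497  0.1967 0.1153] | 277 136 [92 94 97] [0.5061 0.1963 0.1109] | 
274 138 [101 104 106] [0.4963 0.197  0.1076] | 277 138 [81 82 88] [0.5051 0.1959 0.1039] | 
274 140 [111 114 113] [0.4949 0.1957 0.1015] | 277 140 [109 106 109] [0.5035 0.1942 0.0981] | 
274 142 [118 120 118] [0.4938 0.1953 0.0944] | 277 142 [159 164 165] [0.5022 0.1932 0.0
[... 161 characters left out ...]
1 121 122] [0.5185 0.2348 0.0323] | 
274 148 [120 131 123] [0.5083 0.2362 0.0281] | 277 148 [202 208 216] [0.5205 0.2416 0.0169] | 
274 150 [ 88 154  74] [0.4973 0.2121 0.0458] | 277 150 [148 180 152] [0.5061 0.2099 0.0427] | 
274 152 [ 84 157  65] [0.4938 0.2059 0.0444] | 277 152 [ 88 157  70] [0.5022 0.2031 0.0421] | 
274 154 [ 86 157  70] [0.4906 0.2005 0.0423] | 277 154 [ 80 146  63] [0.4969 0.1927 0.0455] | 
274 156 [ 76 138  61] [0.4879 0.1964 0.0388] | 277 156 [ 86 133  80] [0.4938 0.1874 0.0432] | 
274 158 [143 158 149] [0.4865 0.1951 0.0321] | 277 158 [153 162 158] [0.4947 0.1916 0.0304] | 
274 160 [156 156 164] [0.4824 0.1875 0.0324] | 277 160 [149 152 157] [0.4917 0.1867 0.0278] |
```

View pics/d3.png

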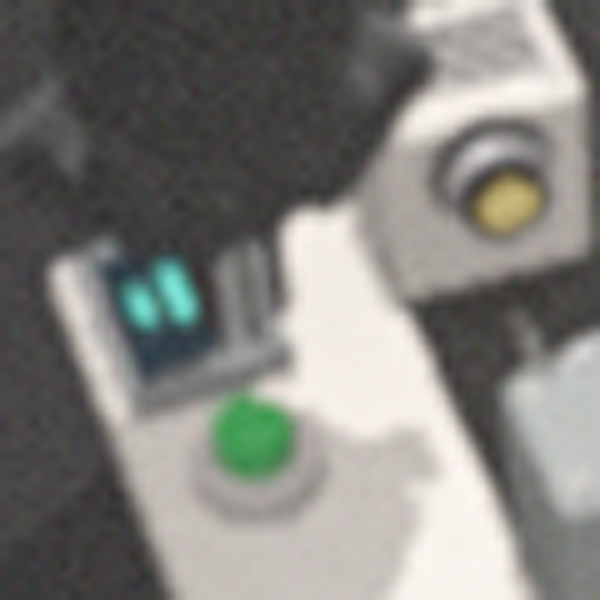

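Both views put the fingertips at z≈0.090 with the TCP at 0.058. That is about 32 mm behind the reported TCP, where the text says 11 mm ahead. I'll trust the images, but descend in small steps and watch the wrist force.

>>> play_rows --targets '[{"fingers":-1,"x":0,"y":0,"z":0.004,"wx":0,"wy":0,"wz":0},{"fingers":-1,"x":0,"y":0,"z":0.008,"wx":0,"wy":0,"wz":0},{"fingers":-1,"x":0,"y":0,"z":0.011,"wx":0,"wy":0,"wz":0},{"fingers":-1,"x":0,"y":0,"z":0.011,"wx":0,"wy":0,"wz":0}]'

```text
time: 4.48
ee_pos: [0.4983, 0.2046, 0.0447]
tcp_rot: [-179.9, 0.0, 77.1]
wrist_force: [-0.4, 0.6, 0.2]
opening: 0.0005
```

Run:
```python
from h import *
im,d=bot.camera("wrist")
o=bot.get_obs(); print(o["ee_pos"],o["wrist_force"],o["joint_efforts"])
cv2.imwrite("pics/e.png",cv2.resize(im[180:340,240:400],None,fx=4,fy=4,interpolation=cv2.INTER_CUBIC))
im,d=bot.camera("side")
cv2.imwrite("pics/e2.png",cv2.resize(im[110:170,250:310],None,fx=10,fy=10,interpolation=cv2.INTER_CUBIC))
```

```text
[0.49843937 0.2046794  0.04508038] [ 0.00093504  0.23517318 -0.40733888] [ 3.60509694e-04 -5.01697898e+01  4.62609780e+01 -1.07559152e-01
  5.11734527e-05 -1.63306431e-04]
```

View pics/e.png

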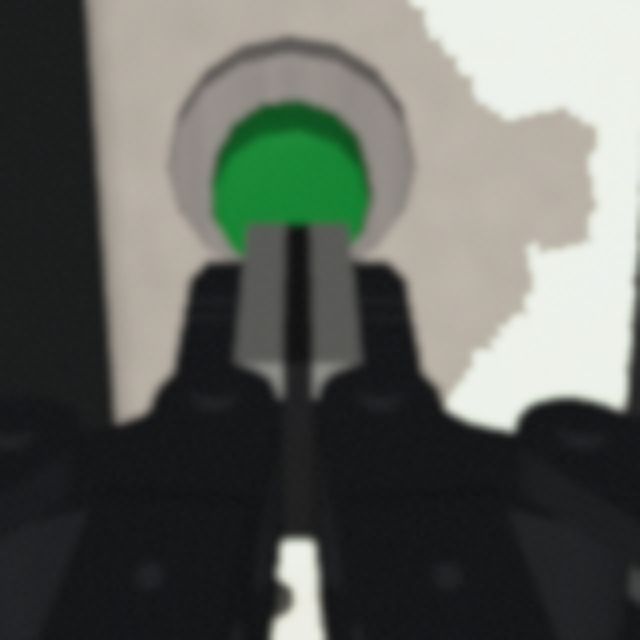

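View pics/e2.png

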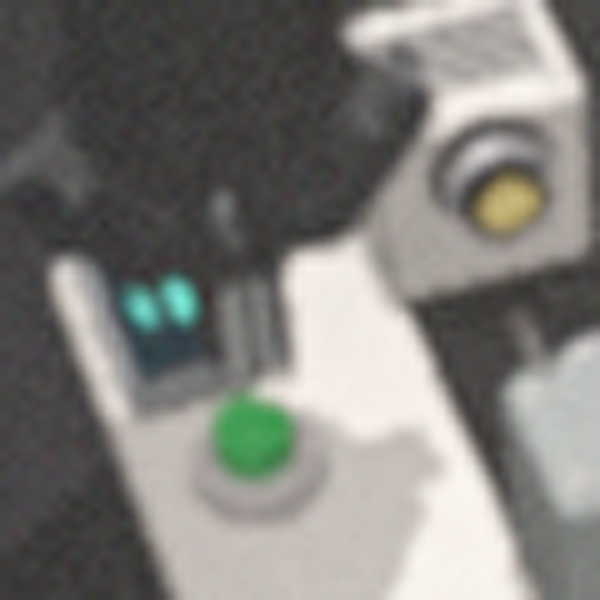

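>>> play_rows --targets '[{"fingers":-1,"x":0,"y":0,"z":0.007,"wx":0,"wy":0,"wz":0},{"fingers":-1,"x":0,"y":0,"z":0.014,"wx":0,"wy":0,"wz":0},{"fingers":-1,"x":0,"y":0,"z":0.02,"wx":0,"wy":0,"wz":0},{"fingers":-1,"x":0,"y":0,"z":0.026,"wx":0,"wy":0,"wz":0},{"fingers":-1,"x":0,"y":0,"z":0.026,"wx":0,"wy":0,"wz":0},{"fingers":-1,"x":0,"y":0,"z":0.026,"wx":0,"wy":0,"wz":0}]'

```text
time: 5.08
ee_pos: [0.4984, 0.2047, 0.0193]
tcp_rot: [-180.0, 0.0, 77.1]
wrist_force: [-1.9, -1.0, 2.6]
opening: -0.0002
```

Run:
```python
from h import *
im,d=bot.camera("wrist")
o=bot.get_obs(); print(o["ee_pos"],o["wrist_force"])
cv2.imwrite("pics/f.png",cv2.resize(im[180:340,240:400],None,fx=4,fy=4,interpolation=cv2.INTER_CUBIC))
im,d=bot.camera("side")
cv2.imwrite("pics/f2.png",cv2.resize(im[110:170,250:310],None,fx=10,fy=10,interpolation=cv2.INTER_CUBIC))
```

```text
[0.49856738 0.20472674 0.01971579] [-0.72844342  0.35785789  2.08922146]
```

View pics/f.png

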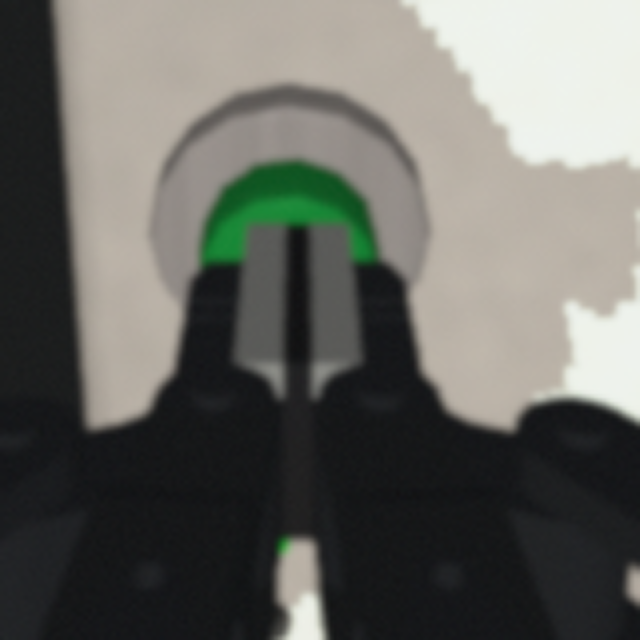

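View pics/f2.png

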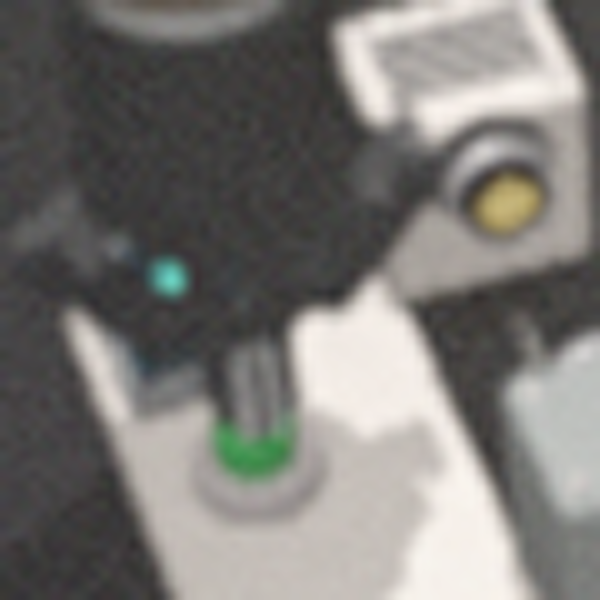

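>>> play_rows --targets '[{"fingers":-1,"x":0,"y":0,"z":0.003,"wx":0,"wy":0,"wz":0},{"fingers":-1,"x":0,"y":0,"z":0.006,"wx":0,"wy":0,"wz":0},{"fingers":-1,"x":0,"y":0,"z":0.008,"wx":0,"wy":0,"wz":0},{"fingers":-1,"x":0,"y":0,"z":0.008,"wx":0,"wy":0,"wz":0},{"fingers":-1,"x":0,"y":0,"z":0.008,"wx":0,"wy":0,"wz":0}]'

```text
time: 5.6
ee_pos: [0.4991, 0.205, 0.012]
tcp_rot: [180.0, -0.0, 77.1]
wrist_force: [-0.4, 0.3, 5.7]
opening: -0.0
```

Run:
```python
from h import *
for i in range(3):
    im,d=bot.camera("wrist"); o=bot.get_obs(); print(o["ee_pos"],o["wrist_force"])
im,d=bot.camera("side")
cv2.imwrite("pics/g2.png",cv2.resize(im[110:170,250:310],None,fx=10,fy=10,interpolation=cv2.INTER_CUBIC))
```

```text
[0.49911256 0.20497764 0.01203773] [-0.20288261 -0.61803194  5.26643772]
[0.49912302 0.20496879 0.01208261] [0.19488909 0.26881435 4.78998385]
[0.49908156 0.20496102 0.01206223] [-0.24104085 -1.46470323  4.71675503]
```

View pics/g2.png

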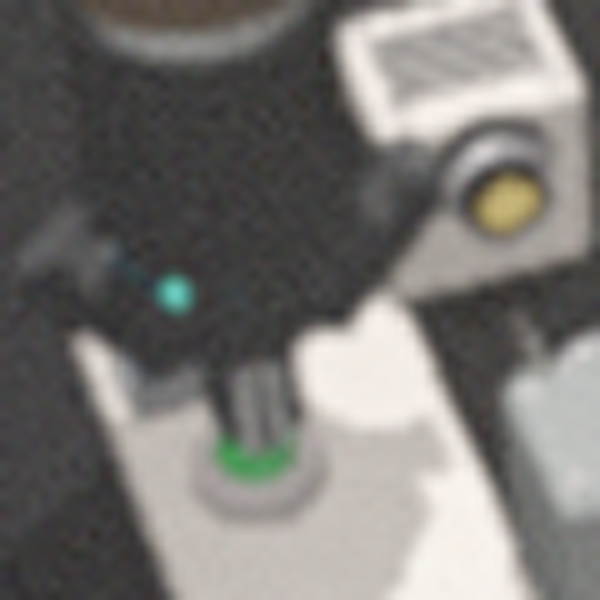

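>>> play_rows --targets '[{"fingers":-1,"x":0,"y":0,"z":0.001,"wx":0,"wy":0,"wz":0},{"fingers":-1,"x":0,"y":0,"z":0.002,"wx":0,"wy":0,"wz":0},{"fingers":-1,"x":0,"y":0,"z":0.0025,"wx":0,"wy":0,"wz":0},{"fingers":-1,"x":0,"y":0,"z":0.0025,"wx":0,"wy":0,"wz":0}]'

```text
time: 6.13
ee_pos: [0.4992, 0.205, 0.0104]
tcp_rot: [179.9, -0.0, 77.1]
wrist_force: [-3.1, -1.6, 11.6]
opening: -0.0001
```

Run:
```python
from h import *
for i in range(3):
    im,d=bot.camera("wrist"); o=bot.get_obs(); print(o["ee_pos"],o["wrist_force"])
```

```text
[0.49920053 0.20499737 0.01039584] [-2.51446661 -1.37452132 12.88380622]
[0.49919289 0.20497722 0.010369  ] [-2.75760799 -0.86922351 11.65359981]
[0.49918868 0.20500159 0.01037089] [-2.59021535 -0.90796799 11.43586349]
```

>>> play_rows --targets '[{"fingers":-1,"x":0,"y":0,"z":0.001,"wx":0,"wy":0,"wz":0},{"fingers":-1,"x":0,"y":0,"z":0.001,"wx":0,"wy":0,"wz":0},{"fingers":-1,"x":0,"y":0,"z":0.001,"wx":0,"wy":0,"wz":0}]'

```text
time: 6.53
ee_pos: [0.4993, 0.205, 0.0103]
tcp_rot: [179.9, -0.1, 77.1]
wrist_force: [-5.8, -2.0, 18.4]
opening: 0.0001
```

Run:
```python
from h import *
for i in range(2):
    im,d=bot.camera("wrist"); o=bot.get_obs(); print(o["ee_pos"],o["wrist_force"],o["torque"])
a=cv2.resize(im[180:280,260:360],None,fx=4,fy=4,interpolation=cv2.INTER_CUBIC)
im,d=bot.camera("side")
b=cv2.resize(im[130:170,255:295],(400,400),interpolation=cv2.INTER_CUBIC)
cv2.imwrite("pics/h2.png",np.hstack([a,b]))
```

```text
[0.49930388 0.20503511 0.01028189] [-5.61579211 -2.27627943 18.30282277] [-0.52559276  1.15521301 -0.04408106]
[0.49927634 0.20501639 0.01023529] [-5.60487461 -3.14445099 17.5838085 ] [-5.29249467e-01  1.18273036e+00 -1.50070014e-04]
```

View pics/h2.png

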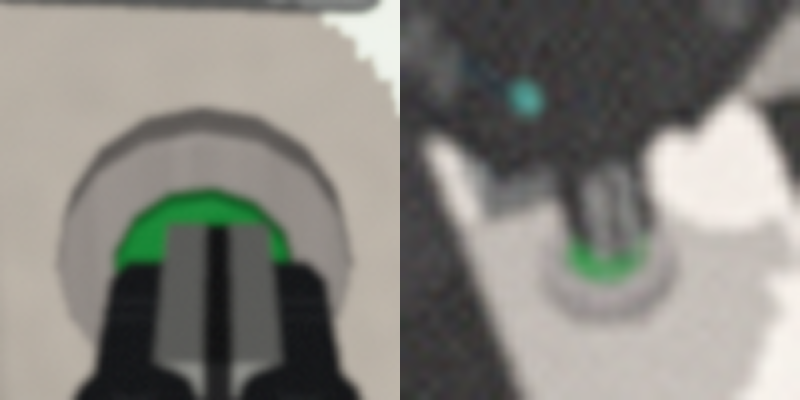

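Run:
```python
from h import *
np.set_printoptions(precision=4,suppress=True)
s=bot.get_calibration("side");c=bot.get_calibration("wrist");P,R=tool()
for z in (.030,.036,.042,.048,.054): print(z,proj(s,[.4965,.1945,z]), "plunger c",proj(s,[.4988,.205,z]),"wrist tipfront",proj(c,P+R@[.011,0,P[2]-z]),"wr back edge of plunger",proj(c,P+R@[.013,0,P[2]-z]))
im,d=bot.camera("wrist"); V,U=np.mgrid[0:400,0:640];T=c["camera_from_world"]
X=np.stack([(U-c["cx"])/c["fx"]*d,(V-c["cy"])/c["fy"]*d,d],-1)-T[:3,3]; W=X@T[:3,:3]
for u in (311,):
  for v in range(204,246,2): print(v,im[v,u],W[v,u],R.T@(W[v,u]-P))
```

```text
0.03 [277.0898 157.2811] plunger c [276.0913 154.8827] wrist tipfront [312.925  228.7419] wr back edge of plunger [312.9234 225.4014]
0.036 [276.8975 155.8941] plunger c [275.8961 153.4935] wrist tipfront [312.8895 233.3646] wr back edge of plunger [312.8876 229.918 ]
0.042 [276.7037 154.4963] plunger c [275.6995 152.0936] wrist tipfront [312.8513 238.3422] wr back edge of plunger [312.8492 234.7829]
0.048 [276.5084 153.0876] plunger c [275.5013 150.6829] wrist tipfront [312.81   243.7172] wr back edge of plunger [312.8076 240.0379]
0.054 [276.3115 151.668 ] plunger c [275.3016 149.2613] wrist tipfront [312.7652 249.5393] wr back edge of plunger [312.7626 245.7318]
204 [167 177 185] [0.503  0.2264 0.0194] [ 0.0217 -0.0011 -0.0091]
206 [142 150 157] [0.5027 0.2251 0.0189] [ 0.0204 -0.0011 -0.0086]
208 [91 94 98] [0.503  0.2259 0.0245] [ 0.0212 -0.0011 -0.0142]
210 [89 92 96] [0.5028 0.2253 0.0263] [ 0.0206 -0.0011 -0.016 ]
212 [103 107 112] [0.5028 0.2251 0.0289] [ 0.0204 -0.0011 -0.0186]
214 [137 141 146] [0.5027 0.2248 0.0309] [ 0.0201 -0.001  -0.0206]
216 [139 143 150] [0.5025 0.22
[... 256 characters left out ...]
[0.5014 0.2189 0.0306] [ 0.0141 -0.0011 -0.0203]
226 [111 125 118] [0.501  0.2173 0.0294] [ 0.0124 -0.0011 -0.0192]
228 [48 99 36] [0.5011 0.2174 0.0325] [ 0.0125 -0.001  -0.0222]
230 [ 52 124  27] [0.501  0.2171 0.0344] [ 0.0122 -0.001  -0.0241]
232 [ 58 139  29] [0.5008 0.2164 0.0352] [ 0.0114 -0.001  -0.025 ]
234 [ 56 132  30] [0.5006 0.2155 0.0358] [ 0.0105 -0.001  -0.0255]
236 [59 89 54] [0.5007 0.2157 0.0388] [ 0.0108 -0.001  -0.0285]
238 [62 64 63] [0.5009 0.2164 0.0427] [ 0.0115 -0.0009 -0.0324]
240 [57 57 57] [0.5007 0.2156 0.0433] [ 0.0107 -0.0009 -0.033 ]
242 [57 58 57] [0.5009 0.2163 0.047 ] [ 0.0114 -0.0009 -0.0367]
244 [57 57 57] [0.5009 0.2163 0.0491] [ 0.0114 -0.0009 -0.0388]
```

Depth confirms the plunger went fully down: its top dropped about 9.7 mm to roughly collar level, and the force rose past 6 N at the stop. Next I'll retract and move above the rack.

>>> play_rows --targets '[{"fingers":-1,"x":0,"y":0,"z":-0.01,"wx":0,"wy":0,"wz":0},{"fingers":-1,"x":0,"y":0,"z":-0.03,"wx":0,"wy":0,"wz":0},{"fingers":-1,"x":0,"y":0,"z":-0.06,"wx":0,"wy":0,"wz":0},{"fingers":-1,"x":0,"y":0,"z":-0.1,"wx":0,"wy":0,"wz":0},{"fingers":-1,"x":0,"y":0,"z":-0.14,"wx":0,"wy":0,"wz":0},{"fingers":-1,"x":0,"y":0,"z":-0.165,"wx":0,"wy":0,"wz":0},{"fingers":-1,"x":0,"y":0,"z":-0.17,"wx":0,"wy":0,"wz":0}]'

```text
time: 7.32
ee_pos: [0.5002, 0.2054, 0.1833]
tcp_rot: [179.7, -0.2, 77.1]
wrist_force: [-0.1, 0.3, -0.4]
opening: 0.0002
```

Run:
```python
from h import *
np.set_printoptions(precision=4,suppress=True)
c=bot.get_calibration("wrist");im,d=bot.camera("wrist"); cv2.imwrite("pics/i.png",im)
b,g,r=[im[...,i].astype(int) for i in range(3)]
m=((g>100)&(g-r>60)&(g-b>40)).astype(np.uint8); m[:,:290]=0
n,l,s,ce=cv2.connectedComponentsWithStats(m); i=1+np.argmax(s[1:,4]); u,v=ce[i]; print(ce[i],s[i],atd(c,u,v,d[int(v),int(u)]),atz(c,u,v,.042),bot.get_obs()["ee_pos"])
print(rel([.510,-.240,.18],88),bot.get_obs()["wrist_force"])
```

```text
[310.7249 177.9229] [300 167  22  23 389] [0.4983 0.2065 0.0443] [0.4982 0.2059 0.042 ] [0.5    0.2053 0.1817]
(array([-0.4318,  0.1093,  0.0009]), array([  0.25,  -0.14, -10.92])) [0.6042 0.374  0.0029]
```

The plunger is back up: its depth reads 0.0443, as at the start. Moving to the rack.

>>> play_rows --targets '[{"fingers":0,"x":-0.432,"y":0.109,"z":0,"wx":0,"wy":0,"wz":-11},{"fingers":0,"x":-0.432,"y":0.109,"z":0,"wx":0,"wy":0,"wz":-11},{"fingers":0,"x":-0.432,"y":0.109,"z":0,"wx":0,"wy":0,"wz":-11},{"fingers":0,"x":-0.432,"y":0.109,"z":0,"wx":0,"wy":0,"wz":-11},{"fingers":0,"x":-0.432,"y":0.109,"z":0,"wx":0,"wy":0,"wz":-11},{"fingers":0,"x":-0.432,"y":0.109,"z":0,"wx":0,"wy":0,"wz":-11},{"fingers":0,"x":-0.432,"y":0.109,"z":0,"wx":0,"wy":0,"wz":-11},{"fingers":0,"x":-0.432,"y":0.109,"z":0,"wx":0,"wy":0,"wz":-11},{"fingers":0,"x":-0.432,"y":0.109,"z":0,"wx":0,"wy":0,"wz":-11},{"fingers":0,"x":-0.432,"y":0.109,"z":0,"wx":0,"wy":0,"wz":-11},{"fingers":0,"x":-0.432,"y":0.109,"z":0,"wx":0,"wy":0,"wz":-11},{"fingers":0,"x":-0.432,"y":0.109,"z":0,"wx":0,"wy":0,"wz":-11},{"fingers":0,"x":-0.432,"y":0.109,"z":0,"wx":0,"wy":0,"wz":-11},{"fingers":0,"x":-0.432,"y":0.109,"z":0,"wx":0,"wy":0,"wz":-11}]'

```text
time: 8.53
ee_pos: [0.5079, -0.2403, 0.1767]
tcp_rot: [-179.9, -0.1, 88.0]
wrist_force: [-0.1, -0.5, 0.1]
opening: 0.0424
```

```bash
python3 look1.py j cuvette rack
python3 - <<'E'
from h import *
im=cv2.imread("pics/j_wrist.png"); cv2.imwrite("pics/j_crop.png",cv2.resize(im[90:260,220:410],None,fx=3.5,fy=3.5,interpolation=cv2.INTER_CUBIC)[:600,:800])
E
```

```text
8.5333 [ 0.5079 -0.2403  0.1767] [-179.882    -0.0662   88.0441] [-25.3257   6.2452   8.2263  92.1157   0.014   66.6301] 0.0424473892648421
cuvette [321.3 169.2] 0.58 [ 0.5169 -0.2364  0.012 ] [ 0.5165 -0.2313  0.0356]
rack [316.6 119.6] 0.97 [ 0.5132 -0.1809  0.    ] [ 0.5131 -0.1794  0.0302]
rack [419.6 117.7] 0.86 [ 0.6311 -0.1827  0.    ] [ 0.625  -0.1817  0.0177]
```

View pics/j_wrist.png

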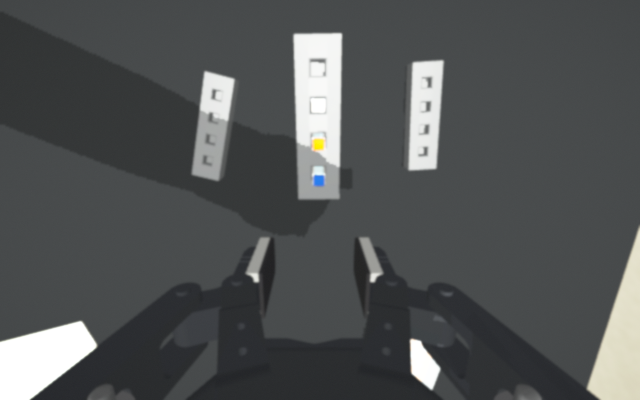

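View pics/j_crop.png

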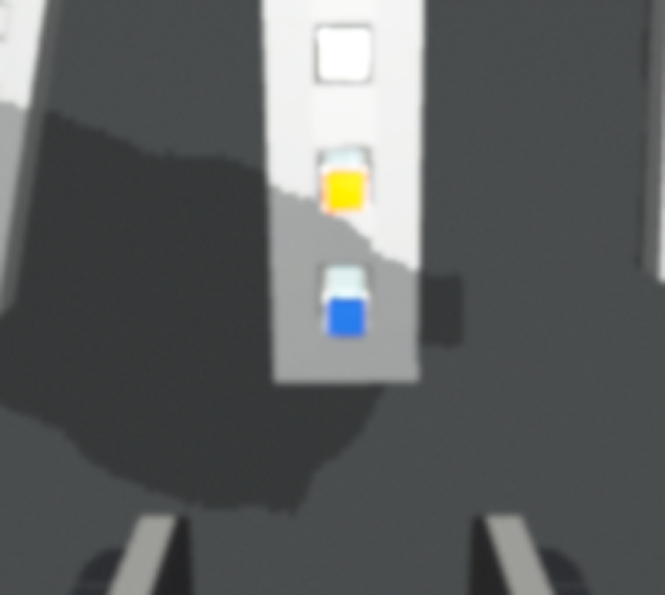

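```bash
cat > cap.py <<'E'
from h import *
import sys
np.set_printoptions(precision=4,suppress=True)
def caps(k):
    o=bot.get_obs();c=bot.get_calibration("wrist");im,d=bot.camera("wrist");cv2.imwrite(f"pics/{k}.png",im)
    P,R=tool(o); print(o["time"],P,o["tcp_rot"],o["opening"])
    b,g,r=[im[...,i].astype(int) for i in range(3)]
    ms={"blue":(b>120)&(b-r>90),"orange":(r>150)&(r-b>120)}
    out={}
    V,U=np.mgrid[0:400,0:640];T=c["camera_from_world"]
    X=np.stack([(U-c["cx"])/c["fx"]*d,(V-c["cy"])/c["fy"]*d,d],-1)-T[:3,3]; W=X@T[:3,:3]
    for n,m in ms.items():
        m=m.astype(np.uint8);m[:, :250]=0;m[:,420:]=0
        nn,l,s,ce=cv2.connectedComponentsWithStats(m)
        if nn<2: continue
        i=1+np.argmax(s[1:,4]);u,v=ce[i]; w=atz(c,u,v,.064); out[n]=w
        print(n,ce[i],s[i],"w@.064",w,"tool",R.T@(w-P),"depth z",np.median(W[l==i][:,2]))
    # rack: top face
    m=(np.abs(W[...,2]-.0305)<.006)&(W[...,1]>-.30)&(W[...,1]<-.06)&(abs(W[...,0]-.512)<.045)
    m=m.astype(np.uint8); n,l,s,ce=cv2.connectedComponentsWithStats(m); i=1+np.argmax(s[1:,4])
    pts=W[l==i][:,:2]*1000
    print("rack rect",cv2.minAreaRect(pts.astype(np.float32)))
    return out
if __name__=="__main__": caps(sys.argv[1])
E
python3 cap.py k
```

```text
8.6833 [ 0.5085 -0.2395  0.1779] [-179.98     -0.0157   88.1632] 0.04235273089211068
blue [317.5 180.5] [313 176  10  10 100] w@.064 [ 0.5127 -0.2359  0.064 ] tool [0.0036 0.0042 0.1139] depth z 0.06318776970878309
orange [317.3398 144.8641] [313 140  10  11 103] w@.064 [ 0.5135 -0.2006  0.064 ] tool [0.039  0.0039 0.1139] depth z 0.06315071667951651
rack rect ((513.6742553710938, -183.20977783203125), (168.6632080078125, 46.0827751159668), 88.66204833984375)
```

Run:
```python
from h import *
print(rel([.5115,-.2370,.105],88.7))
```

```text
(array([0.0026, 0.0029, 0.0731]), array([-0.  , -0.  , -0.53]))
```

>>> play_rows --targets '[{"fingers":0,"x":0.0025,"y":0.003,"z":0.03,"wx":0,"wy":0,"wz":-0.6},{"fingers":0,"x":0.0025,"y":0.003,"z":0.055,"wx":0,"wy":0,"wz":-0.6},{"fingers":0,"x":0.0025,"y":0.003,"z":0.07,"wx":0,"wy":0,"wz":-0.6},{"fingers":0,"x":0.0025,"y":0.003,"z":0.073,"wx":0,"wy":0,"wz":-0.6},{"fingers":0,"x":0.0025,"y":0.003,"z":0.073,"wx":0,"wy":0,"wz":-0.6},{"fingers":0,"x":0.0025,"y":0.003,"z":0.073,"wx":0,"wy":0,"wz":-0.6}]'

```text
time: 9.23
ee_pos: [0.5119, -0.2379, 0.1064]
tcp_rot: [179.9, 0.0, 88.7]
wrist_force: [0.3, 0.9, 0.4]
opening: 0.0427
```

```bash
python3 cap.py l
python3 - <<'E'
from h import *
im,d=bot.camera("side"); cv2.imwrite("pics/l_side.png",cv2.resize(im[180:290,310:420],None,fx=5,fy=5,interpolation=cv2.INTER_CUBIC))
E
```

```text
9.2333 [ 0.5119 -0.2379  0.1064] [179.9347   0.028   88.7185] 0.042669431317334375
blue [314.3385 205.2051] [308 198  14  15 195] w@.064 [ 0.513  -0.2353  0.064 ] tool [0.0027 0.0009 0.0424] depth z 0.06303914308723475
orange [314.4412 160.0637] [308 153  14  15 204] w@.064 [ 0.5138 -0.2004  0.064 ] tool [0.0376 0.001  0.0424] depth z 0.06302589660170219
rack rect ((513.7002563476562, -183.1292724609375), (168.4155731201172, 46.20461654663086), 88.66450500488281)
```

View pics/l.png

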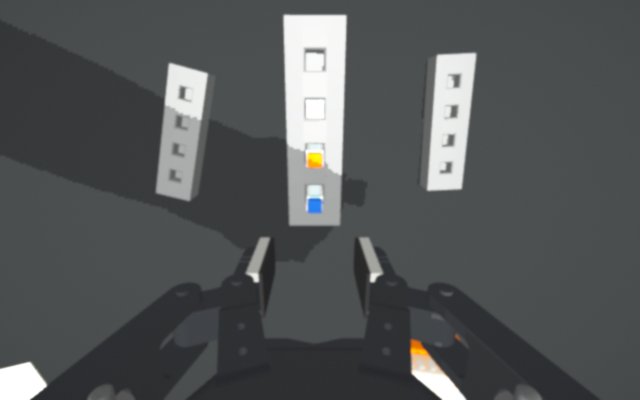

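View pics/l_side.png

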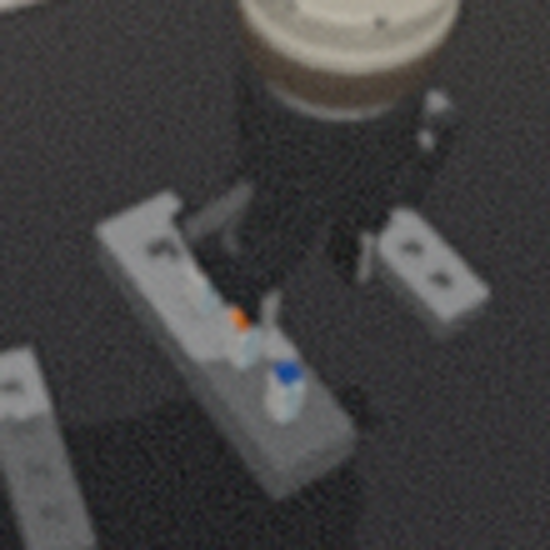

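>>> play_rows --targets '[{"fingers":0,"x":0.002,"y":0,"z":0.02,"wx":0,"wy":0,"wz":0},{"fingers":0,"x":0.002,"y":0,"z":0.04,"wx":0,"wy":0,"wz":0},{"fingers":0,"x":0.002,"y":0,"z":0.055,"wx":0,"wy":0,"wz":0},{"fingers":0,"x":0.002,"y":0,"z":0.065,"wx":0,"wy":0,"wz":0},{"fingers":0,"x":0.002,"y":0,"z":0.075,"wx":0,"wy":0,"wz":0},{"fingers":0,"x":0.002,"y":0,"z":0.083,"wx":0,"wy":0,"wz":0},{"fingers":0,"x":0.002,"y":0,"z":0.087,"wx":0,"wy":0,"wz":0},{"fingers":0,"x":0.002,"y":0,"z":0.087,"wx":0,"wy":0,"wz":0},{"fingers":0,"x":0.002,"y":0,"z":0.087,"wx":0,"wy":0,"wz":0}]'

```text
time: 10.08
ee_pos: [0.5118, -0.2363, 0.0186]
tcp_rot: [180.0, 0.0, 88.7]
wrist_force: [0.3, -0.3, 0.2]
opening: 0.0428
```

```bash
python3 cap.py m
python3 - <<'E'
from h import *
im,d=bot.camera("side"); cv2.imwrite("pics/m_side.png",cv2.resize(im[190:290,320:420],None,fx=6,fy=6,interpolation=cv2.INTER_CUBIC))
print(bot.get_obs()["wrist_force"])
E
```

```text
10.0833 [ 0.5118 -0.2363  0.0186] [179.9756   0.0113  88.6771] 0.04283587600566191
blue [315.0438 267.7251] [304 256  23  24 502] w@.064 [ 0.5129 -0.2343  0.064 ] tool [ 0.0021  0.0011 -0.0454] depth z 0.06295550938996647
orange [315.2474 198.2491] [303 186  25  25 570] w@.064 [ 0.5138 -0.1994  0.064 ] tool [ 0.0369  0.0012 -0.0454] depth z 0.06306604612064554
rack rect ((513.7450561523438, -190.18325805664062), (154.83567810058594, 46.283447265625), 88.64369201660156)
[-0.36458417  0.16241608  0.73135169]
```

View pics/m.png

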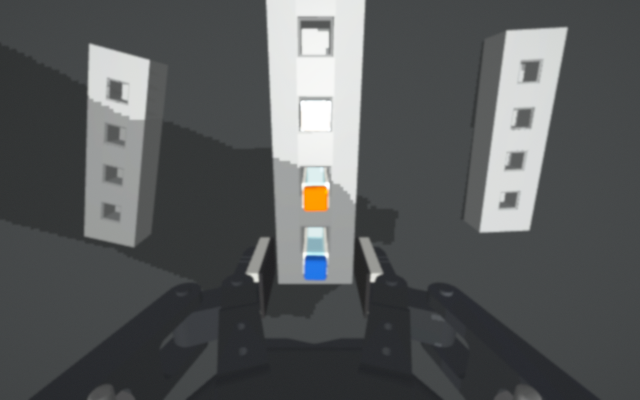

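View pics/m_side.png

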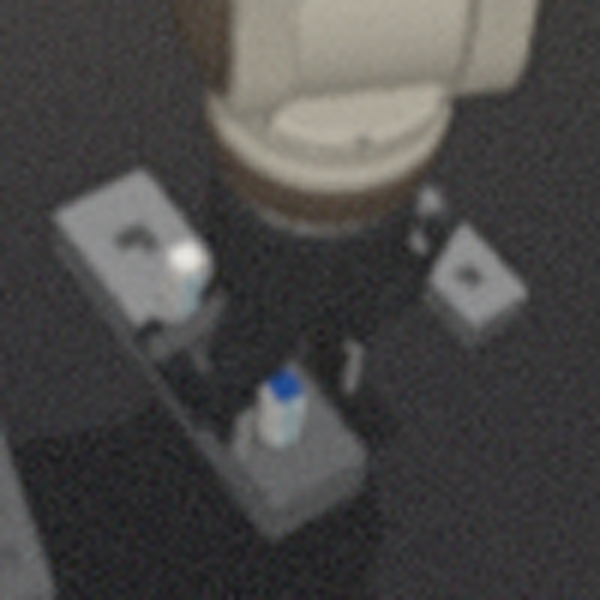

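>>> play_rows --grip_force 25 --targets '[{"fingers":-0.2,"x":0,"y":0.0002,"z":0.002,"wx":0,"wy":0,"wz":0},{"fingers":-0.4,"x":0,"y":0.0002,"z":0.004,"wx":0,"wy":0,"wz":0},{"fingers":-0.5,"x":0,"y":0.0002,"z":0.004,"wx":0,"wy":0,"wz":0},{"fingers":-0.55,"x":0,"y":0.0002,"z":0.004,"wx":0,"wy":0,"wz":0},{"fingers":-0.55,"x":0,"y":0.0002,"z":0.004,"wx":0,"wy":0,"wz":0}]'

```text
time: 10.6
ee_pos: [0.5117, -0.2362, 0.0142]
tcp_rot: [180.0, 0.0, 88.7]
wrist_force: [0.4, -0.2, 0.5]
opening: 0.019
```

```bash
python3 cap.py n
python3 - <<'E'
from h import *
im,d=bot.camera("wrist"); cv2.imwrite("pics/n_c.png",cv2.resize(im[170:320,230:400],None,fx=4,fy=4,interpolation=cv2.INTER_CUBIC))
print(bot.get_obs()["wrist_force"])
E
```

```text
10.6 [ 0.5117 -0.2362  0.0142] [179.9988   0.0005  88.6803] 0.019038160535985258
blue [315.0347 273.1974] [304 261  23  25 547] w@.064 [ 0.5129 -0.2344  0.064 ] tool [ 0.0019  0.0011 -0.0498] depth z 0.0629204566648955
orange [315.128  201.6144] [303 189  25  26 625] w@.064 [ 0.5137 -0.1994  0.064 ] tool [ 0.0369  0.0011 -0.0498] depth z 0.06297835299186626
rack rect ((513.6578369140625, -190.47988891601562), (152.7538604736328, 46.30458068847656), 88.67149353027344)
[-0.39765761  1.01471461  0.66106778]
```

View pics/n_c.png

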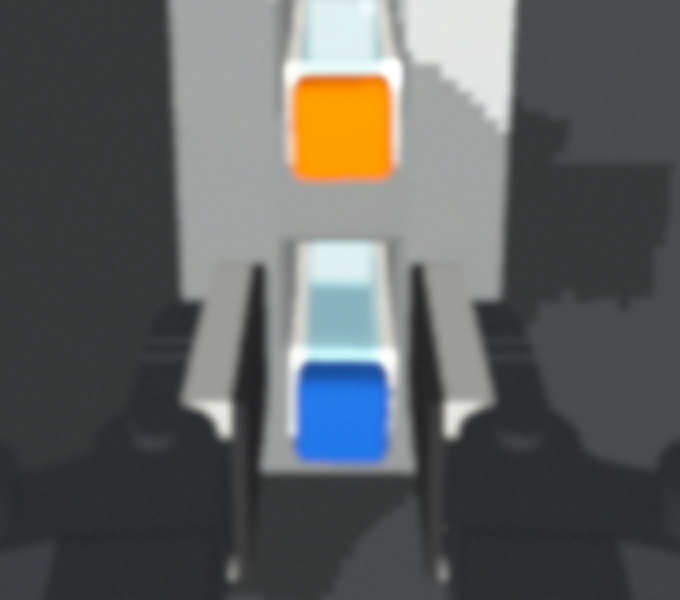

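>>> play_rows --grip_force 25 --targets '[{"fingers":-0.6,"x":0,"y":0.0005,"z":0,"wx":0,"wy":0,"wz":0},{"fingers":-0.7,"x":0,"y":0.0005,"z":0,"wx":0,"wy":0,"wz":0},{"fingers":-0.85,"x":0,"y":0.0005,"z":0,"wx":0,"wy":0,"wz":0},{"fingers":-1,"x":0,"y":0.0005,"z":0,"wx":0,"wy":0,"wz":0},{"fingers":-1,"x":0,"y":0.0005,"z":0,"wx":0,"wy":0,"wz":0},{"fingers":-1,"x":0,"y":0.0005,"z":0,"wx":0,"wy":0,"wz":0}]'

```text
time: 11.2
ee_pos: [0.5123, -0.2363, 0.0143]
tcp_rot: [180.0, 0.0, 88.7]
wrist_force: [0.3, 0.2, 1.2]
opening: 0.0114
```

```bash
python3 cap.py o
python3 - <<'E'
from h import *
im,d=bot.camera("wrist"); cv2.imwrite("pics/o_c.png",cv2.resize(im[170:320,230:400],None,fx=4,fy=4,interpolation=cv2.INTER_CUBIC))
print(bot.get_obs()["wrist_force"])
E
```

```text
11.2 [ 0.5123 -0.2363  0.0143] [179.9854   0.0069  88.6778] 0.011423440227248654
blue [313.7504 273.0838] [302 261  25  25 573] w@.064 [ 0.5129 -0.2344  0.064 ] tool [ 0.0019  0.0005 -0.0497] depth z 0.06290067715493983
orange [313.9618 201.6354] [302 189  25  26 628] w@.064 [ 0.5138 -0.1995  0.064 ] tool [ 0.0369  0.0006 -0.0497] depth z 0.0629643800423855
rack rect ((514.04638671875, -177.66468811035156), (127.038330078125, 46.26177215576172), 88.6884765625)
[ 0.89666739 -0.57573597  1.94813244]
```

View pics/o_c.png

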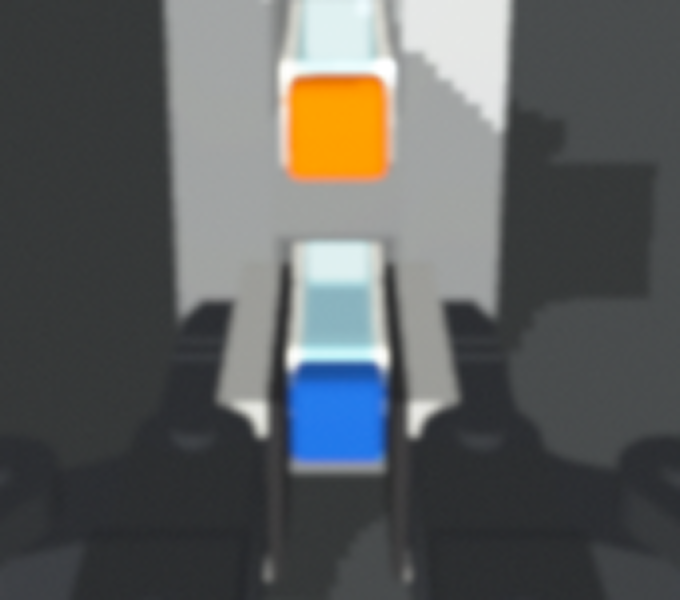

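>>> play_rows --targets '[{"fingers":-1,"x":0,"y":0,"z":0,"wx":0,"wy":0,"wz":0},{"fingers":-1,"x":0,"y":0,"z":0,"wx":0,"wy":0,"wz":0},{"fingers":-1,"x":0,"y":0,"z":0,"wx":0,"wy":0,"wz":0}]'

```text
time: 11.55
ee_pos: [0.5123, -0.2363, 0.0143]
tcp_rot: [180.0, 0.0, 88.7]
wrist_force: [-0.7, -0.5, 1.7]
opening: 0.0118
```

Run:
```python
from h import *
np.set_printoptions(precision=4,suppress=True)
c=bot.get_calibration("wrist"); 
for i in range(4):
    im,d=bot.camera("wrist"); print(bot.get_obs()["opening"],bot.get_obs()["wrist_force"])
P,R=tool()
for v in range(230,280,4):
    print(v,[ (u,im[v,u].tolist(),(R.T@(atd(c,u,v,d[v,u])-P)).round(4).tolist()) for u in (292,336)])
v=250
print([ (u,im[v,u].tolist(),(R.T@(atd(c,u,v,d[v,u])-P)).round(4).tolist()) for u in range(286,342,3)])
im,d=bot.camera("side"); cv2.imwrite("pics/p_side.png",cv2.resize(im[190:290,320:420],None,fx=6,fy=6,interpolation=cv2.INTER_CUBIC))
```

```text
0.011682552880654716 [ 0.7204 -0.5118  1.8077]
0.01140296062406072 [1.0198 0.2204 3.5431]
0.011482849761047373 [-0.0759 -0.3817  2.0052]
0.011677722879031197 [ 1.2047 -0.5528  2.6734]
230 [(292, [164, 165, 161], [0.0083, -0.0118, -0.0158]), (336, [162, 163, 161], [0.008, 0.0132, -0.0151])]
234 [(292, [161, 163, 160], [0.0054, -0.012, -0.015]), (336, [161, 161, 158], [0.0053, 0.0133, -0.0146])]
238 [(292, [153, 157, 157], [0.0107, -0.0107, -0.031]), (336, [154, 157, 157], [0.0109, 0.012, -0.0314])]
242 [(292, [153, 157, 156], [0.0112, -0.0103, -0.0366]), (336, [153, 157, 157], [0.011, 0.0116, -0.0362])]
246 [(292, [153, 157, 157], [0.0106, -0.0101, -0.0396]), (336, [153, 157, 156], [0.0111, 0.0113, -0.0407])]
250 [(292, [153, 157, 156], [0.0108, -0.0098, -0.0441]), (336, [153, 157, 156], [0.0105, 0.0111, -0.0435])]
254 [(292, [152, 157, 156], [0.0112, -0.0094, -0.0486]), (336, [153, 157, 157], [0.0109, 0.0108, -0.0481])]
258 [(292, [153, 158, 156], [0.011, -0.0092, -0.0519]), (336, [153, 157, 156], [0.0109, 0.0105, -0.0516])]
262 [(292, [153, 157, 156], [0.0107, -0.009, -0.0548]), (33
[... 736 characters left out ...]
4, 75, 76], [0.0111, -0.0055, -0.0447]), (304, [194, 200, 194], [0.0052, -0.0045, -0.0336]), (307, [192, 183, 144], [0.0055, -0.0029, -0.0341]), (310, [190, 179, 137], [0.0055, -0.0014, -0.0343]), (313, [191, 179, 138], [0.0057, 0.0001, -0.0347]), (316, [191, 179, 138], [0.0055, 0.0017, -0.0341]), (319, [191, 180, 138], [0.0059, 0.0032, -0.0349]), (322, [198, 195, 165], [0.0058, 0.0047, -0.0348]), (325, [169, 174, 174], [0.0055, 0.0063, -0.0343]), (328, [54, 54, 53], [0.011, 0.0072, -0.0445]), (331, [143, 147, 146], [0.0102, 0.0088, -0.043]), (334, [153, 157, 156], [0.011, 0.0101, -0.0445]), (337, [153, 156, 156], [0.0107, 0.0115, -0.0438]), (340, [127, 129, 128], [0.0069, 0.0137, -0.0368])]
```

View pics/p_side.png

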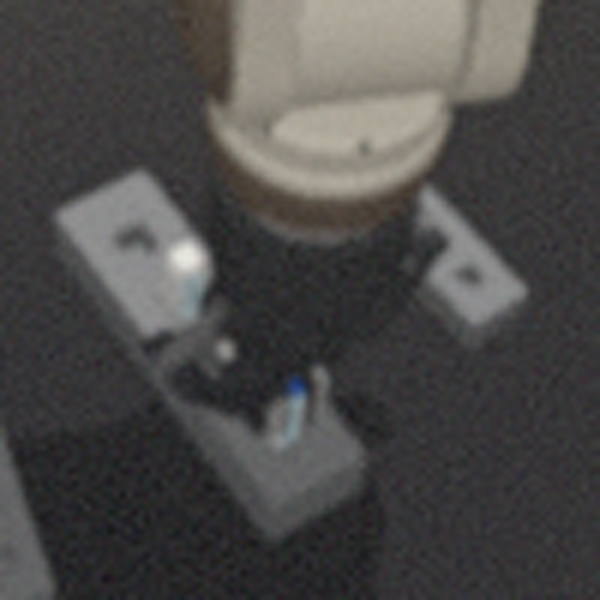

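Both pads are on the frosted faces and the cuvette is centred. Lifting.

>>> play_rows --targets '[{"fingers":-1,"x":0,"y":0,"z":-0.003,"wx":0,"wy":0,"wz":0},{"fingers":-1,"x":0,"y":0,"z":-0.007,"wx":0,"wy":0,"wz":0},{"fingers":-1,"x":0,"y":0,"z":-0.012,"wx":0,"wy":0,"wz":0},{"fingers":-1,"x":0,"y":0,"z":-0.018,"wx":0,"wy":0,"wz":0},{"fingers":-1,"x":0,"y":0,"z":-0.025,"wx":0,"wy":0,"wz":0},{"fingers":-1,"x":0,"y":0,"z":-0.035,"wx":0,"wy":0,"wz":0},{"fingers":-1,"x":0,"y":0,"z":-0.05,"wx":0,"wy":0,"wz":0},{"fingers":-1,"x":0,"y":0,"z":-0.065,"wx":0,"wy":0,"wz":0},{"fingers":-1,"x":0,"y":0,"z":-0.085,"wx":0,"wy":0,"wz":0},{"fingers":-1,"x":0,"y":0,"z":-0.105,"wx":0,"wy":0,"wz":0},{"fingers":-1,"x":0,"y":0,"z":-0.12,"wx":0,"wy":0,"wz":0},{"fingers":-1,"x":0,"y":0,"z":-0.125,"wx":0,"wy":0,"wz":0},{"fingers":-1,"x":0,"y":0,"z":-0.125,"wx":0,"wy":0,"wz":0},{"fingers":-1,"x":0,"y":0,"z":-0.125,"wx":0,"wy":0,"wz":0}]'

```text
time: 12.97
ee_pos: [0.5122, -0.2362, 0.1389]
tcp_rot: [-180.0, -0.0, 88.7]
wrist_force: [0.7, 0.6, -1.0]
opening: 0.0116
```

Run:
```python
from h import *
o=bot.get_obs();print(o["time"],o["ee_pos"],o["tcp_rot"],o["opening"],o["wrist_force"])
im,d=bot.camera("wrist"); a=cv2.resize(im[170:320,230:400],(600,530),interpolation=cv2.INTER_CUBIC);cv2.imwrite("pics/q_w.png",a)
im,d=bot.camera("side"); cv2.imwrite("pics/q_side.png",cv2.resize(im[150:290,300:440],None,fx=4,fy=4,interpolation=cv2.INTER_CUBIC))
np.set_printoptions(precision=4,suppress=True)
print(rel([.591,.1845,o["ee_pos"][2]],77.5,o))
```

```text
12.9667 [ 0.51222501 -0.23621898  0.1389428 ] [-1.79998190e+02 -9.31985359e-04  8.86791265e+01] 0.011570242010609433 [ 0.70481661  0.55358016 -1.0494291 ]
(array([0.4224, 0.0691, 0.    ]), array([-0.  , -0.  , 11.18]))
```

View pics/q_w.png

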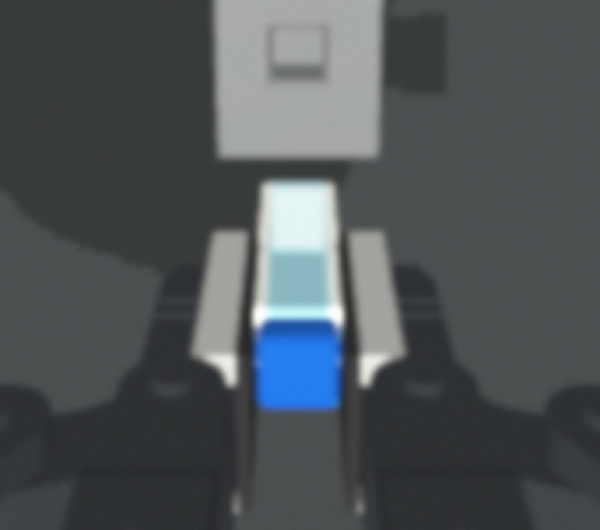

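View pics/q_side.png

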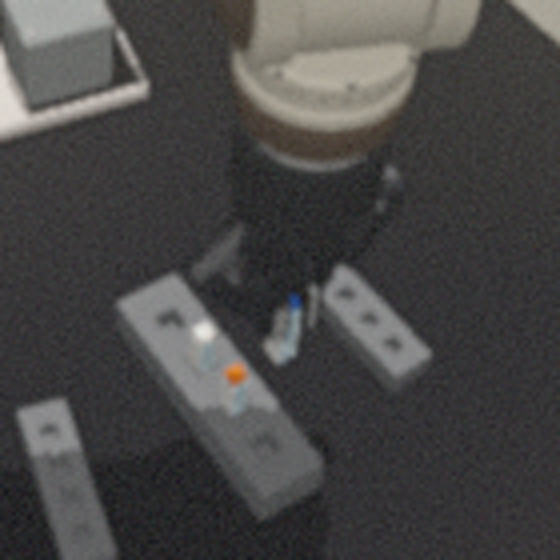

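Run:
```python
from h import *
o=bot.get_obs();print(rel([.5894,.1827,.1389],77.5,o))
```

```text
(array([ 0.4204,  0.0679, -0.0007]), array([-0.09, -0.03, 11.18]))
```

>>> play_rows --targets '[{"fingers":-1,"x":0.03,"y":0.005,"z":0,"wx":0,"wy":0,"wz":1},{"fingers":-1,"x":0.065,"y":0.011,"z":0,"wx":0,"wy":0,"wz":2},{"fingers":-1,"x":0.1,"y":0.017,"z":0,"wx":0,"wy":0,"wz":3},{"fingers":-1,"x":0.135,"y":0.023,"z":0,"wx":0,"wy":0,"wz":4},{"fingers":-1,"x":0.17,"y":0.029,"z":0,"wx":0,"wy":0,"wz":5},{"fingers":-1,"x":0.205,"y":0.035,"z":0,"wx":0,"wy":0,"wz":6},{"fingers":-1,"x":0.24,"y":0.041,"z":0,"wx":0,"wy":0,"wz":7},{"fingers":-1,"x":0.275,"y":0.047,"z":0,"wx":0,"wy":0,"wz":8},{"fingers":-1,"x":0.31,"y":0.053,"z":0,"wx":0,"wy":0,"wz":9},{"fingers":-1,"x":0.345,"y":0.058,"z":0,"wx":0,"wy":0,"wz":10},{"fingers":-1,"x":0.38,"y":0.063,"z":0,"wx":0,"wy":0,"wz":11},{"fingers":-1,"x":0.405,"y":0.066,"z":0,"wx":0,"wy":0,"wz":11.2},{"fingers":-1,"x":0.418,"y":0.068,"z":0,"wx":0,"wy":0,"wz":11.2},{"fingers":-1,"x":0.42,"y":0.068,"z":0,"wx":0,"wy":0,"wz":11.2},{"fingers":-1,"x":0.42,"y":0.068,"z":0,"wx":0,"wy":0,"wz":11.2},{"fingers":-1,"x":0.42,"y":0.068,"z":0,"wx":0,"wy":0,"wz":11.2}]'

```text
time: 14.4
ee_pos: [0.5897, 0.1811, 0.1388]
tcp_rot: [-180.0, 0.0, 77.5]
wrist_force: [-0.0, -0.5, -0.7]
opening: 0.0119
```

```bash
cat > ph.py <<'E'
from h import *
import sys
np.set_printoptions(precision=4,suppress=True)
k=sys.argv[1]
o=bot.get_obs();c=bot.get_calibration("wrist");im,d=bot.camera("wrist");cv2.imwrite(f"pics/{k}.png",im)
ims,ds=bot.camera("side");cv2.imwrite(f"pics/{k}_side.png",cv2.resize(ims[90:210,240:370],None,fx=5,fy=5,interpolation=cv2.INTER_CUBIC))
P,R=tool(o);print(o["time"],P,o["tcp_rot"],o["opening"],o["wrist_force"])
V,U=np.mgrid[0:400,0:640];T=c["camera_from_world"]
X=np.stack([(U-c["cx"])/c["fx"]*d,(V-c["cy"])/c["fy"]*d,d],-1)-T[:3,3]; W=X@T[:3,:3]; L=(W-P)@R
h=(abs(W[...,2]-.0912)<.003)&(abs(L[...,0])<.13)&(abs(L[...,0])>.045)&(abs(L[...,1])<.05)
for nm,m in(("lamp",h&(L[...,0]>0)),("det",h&(L[...,0]<0))):
    if m.sum()>50:
        rc=cv2.minAreaRect((L[m][:,:2]*1000).astype(np.float32));print(nm,"tool mm",rc,m.sum())
print("plunger etc; cuvette pred tool x,y ~ (2,0.9)mm")
for z in(.022,): print("pred cross px if aligned",proj(c,P+R@np.array([.002,.0009,P[2]-z])))
E
python3 ph.py r
```

```text
14.4 [0.5897 0.1811 0.1388] [-179.9639    0.0424   77.4542] 0.011875125273193045 [-0.0065 -0.5155 -0.6998]
lamp tool mm ((86.9400405883789, -0.6237220764160156), (64.62074279785156, 56.963958740234375), 89.65067291259766) 7748
det tool mm ((-88.6317367553711, -0.05899810791015625), (31.443647384643555, 36.660587310791016), 88.9942398071289) 839
plunger etc; cuvette pred tool x,y ~ (2,0.9)mm
pred cross px if aligned [314.238  181.4381]
```

View pics/r.png

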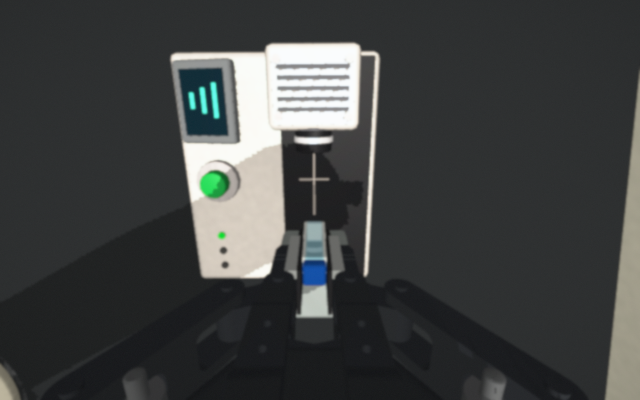

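View pics/r_side.png

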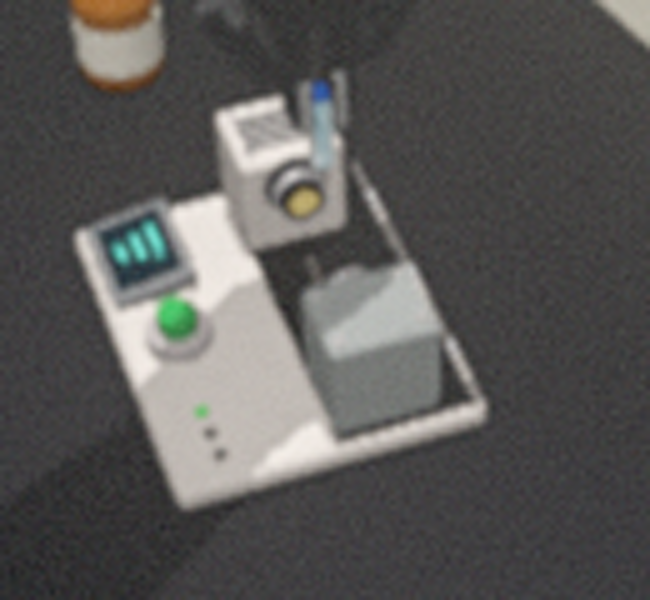

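>>> play_rows --targets '[{"fingers":-1,"x":0.001,"y":-0.0007,"z":0.01,"wx":0,"wy":0,"wz":0},{"fingers":-1,"x":0.001,"y":-0.0007,"z":0.02,"wx":0,"wy":0,"wz":0},{"fingers":-1,"x":0.001,"y":-0.0007,"z":0.03,"wx":0,"wy":0,"wz":0},{"fingers":-1,"x":0.001,"y":-0.0007,"z":0.04,"wx":0,"wy":0,"wz":0},{"fingers":-1,"x":0.001,"y":-0.0007,"z":0.05,"wx":0,"wy":0,"wz":0},{"fingers":-1,"x":0.001,"y":-0.0007,"z":0.06,"wx":0,"wy":0,"wz":0},{"fingers":-1,"x":0.001,"y":-0.0007,"z":0.07,"wx":0,"wy":0,"wz":0},{"fingers":-1,"x":0.001,"y":-0.0007,"z":0.077,"wx":0,"wy":0,"wz":0},{"fingers":-1,"x":0.001,"y":-0.0007,"z":0.08,"wx":0,"wy":0,"wz":0},{"fingers":-1,"x":0.001,"y":-0.0007,"z":0.08,"wx":0,"wy":0,"wz":0},{"fingers":-1,"x":0.001,"y":-0.0007,"z":0.08,"wx":0,"wy":0,"wz":0},{"fingers":-1,"x":0.001,"y":-0.0007,"z":0.08,"wx":0,"wy":0,"wz":0}]'

```text
time: 15.5
ee_pos: [0.5898, 0.1833, 0.0598]
tcp_rot: [180.0, -0.0, 77.5]
wrist_force: [-0.5, -0.4, 0.1]
opening: 0.0117
```

```bash
python3 ph.py s
python3 - <<'E'
import cv2
im=cv2.imread("pics/s.png");cv2.imwrite("pics/s_c.png",cv2.resize(im[100:300,210:420],None,fx=3,fy=3,interpolation=cv2.INTER_CUBIC))
E
```

```text
15.5 [0.5898 0.1833 0.0598] [179.9527  -0.0271  77.4791] 0.011652006874014324 [-0.4674 -0.4271  0.1393]
lamp tool mm ((84.76411437988281, -0.1043548583984375), (64.45921325683594, 57.11155319213867), 89.61009979248047) 19310
det tool mm ((-53.973716735839844, 0.38091278076171875), (5.735308647155762, 22.815271377563477), 1.7030695676803589) 326
plunger etc; cuvette pred tool x,y ~ (2,0.9)mm
pred cross px if aligned [314.3025 208.2808]
```

View pics/s_c.png

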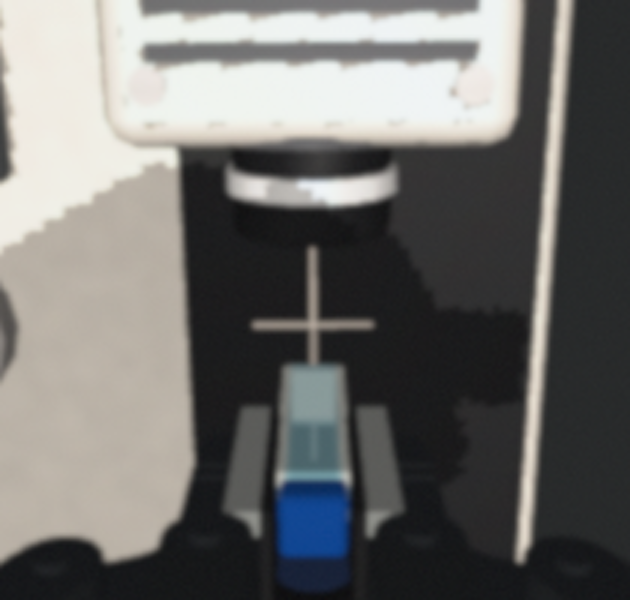

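View pics/s_side.png

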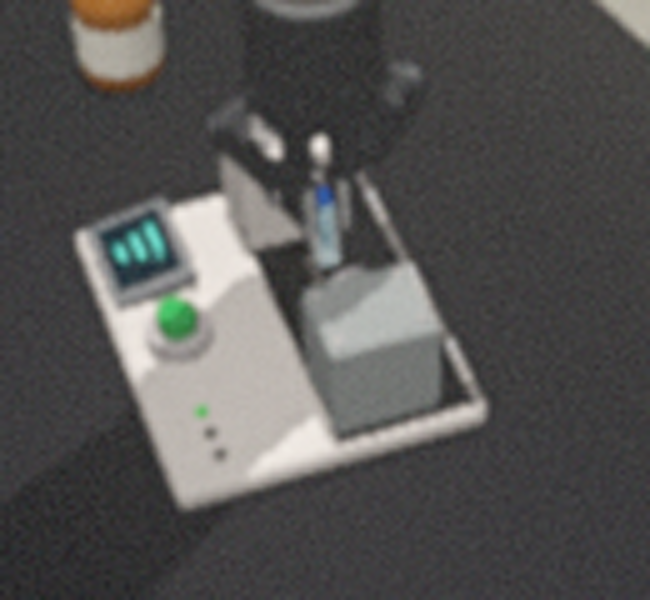

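Run:
```python
from h import *
np.set_printoptions(precision=4,suppress=True)
o=bot.get_obs();c=bot.get_calibration("wrist");im,d=bot.camera("wrist");P,R=tool(o)
b,g,r=[im[...,i].astype(int) for i in range(3)]
m=(b>90)&(b-r>70);vv,uu=np.where(m)
W=np.array([atd(c,u,v,d[v,u]) for u,v in zip(uu,vv)]);L=(W-P)@R
t=W[:,2]>np.percentile(W[:,2],90)-.003
print("cap n",len(W),"top z",np.percentile(W[:,2],[10,50,90]),"top ctr tool",L[t].mean(0),"world",W[t].mean(0))
s=bot.get_calibration("side");ims,ds=bot.camera("side")
b,g,r=[ims[...,i].astype(int) for i in range(3)]
m=(b-r>50)&(b>90);m[:110]=0;m[:,:295]=0;m[160:]=0;m[:,315:]=0;vv,uu=np.where(m);u,v=uu.mean(),vv.mean();print("side cap",u,v,m.sum(),tri([ray(s,u,v),ray(c,*proj(c,W[t].mean(0)))]))
for w in bot.place_of("cuvette","wrist")[:2]+bot.place_of("beam_mid","wrist")[:2]: print(w)
for f in (.0576,): print("proj foot",proj(s,[.591,.185,f]),"captop",proj(s,[.591,.185,f+.052]))
o=bot.get_obs();print(o["time"],o["opening"],o["qd"])
```

```text
cap n 1366 top z [0.0297 0.0334 0.1089] top ctr tool [ 0.002   0.0006 -0.0506] world [0.5908 0.1852 0.1105]
side cap 304.46153846153845 128.84615384615384 13 (array([0.5901, 0.1829, 0.1067]), [0.0001248348791205776, 0.0001248348791205869])
{'point': [227.9, 316.0], 'confidence': 0.71}
{'point': [233.8, 315.9], 'confidence': 0.96}
proj foot [305.0938 140.4789] captop [304.3419 127.5587]
15.8 0.011654600533830503 [ 0.0342 -0.0041 -0.0758 -0.0684  0.0868 -0.0881]
```

```bash
python3 -c "
from workcell import bot
print(bot.job_done())"
```

```text
the job is handed in; nothing more can be done
None
```

I zeroed the photometer on air, took the blue-capped cuvette out of the rack by its frosted faces, and handed the job in at about 15.8 s with it held in the beam. The hand-in gave no verdict, so the results below are my own measurements.

- **Zeroing:** I pushed the green plunger down with the shut fingers. Its top dropped about 9.7 mm by depth and the force rose to about 18 N at the stop. It sprang back to its starting depth before I went for the cuvette.
- **Grip:** I closed the pads on the frosted faces in the 168 × 46 mm rack at 25 N. The cuvette came out upright and stayed steady in the grip.
- **Final position:** The beam passes about 12 mm above the foot and within about 1 mm of the cuvette's axis. The cuvette is square to the lamp head within about 0.5°. The wrist force was about zero just before hand-in, so nothing was touching the photometer.

**Disagreements and unchecked points:**
- **Fingertip position:** The text puts the fingertips 11 mm ahead of the TCP. I found them about 21 mm behind it by contact with the plunger, and 25–32 mm behind by camera. I relied on contact and images for every height.
- **Finger opening:** It read 11.6 mm on the 12.5 mm cuvette. The pictures showed the pads against the frosted faces, so I took this as a reading offset.
- **Rack position:** The fixed cameras and the wrist camera differed by about 3 mm on where the cuvette stood. I used the wrist camera.
- **Bystanders:** I did not re-measure the other cuvettes, the bottle or the tip box at the end. After the lift, the white- and orange-capped cuvettes looked undisturbed in the side picture. I never went near the bottle or the tip box.

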